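# Put away the locked pliers, set the open ones aside for repair

### The arm

A 6-joint arm with a two-finger parallel gripper is mounted at the origin on the work surface. World frame = base frame: x ahead of the robot, y to its left, z up, the work surface at z = 0. Lengths are in m, angles in rad, forces in N, time in s.
With the tool pointing down it reaches from about 0.325 to 0.9 m from the base axis. Payload 6.1 kg.
Tool frame: the origin (TCP) lies at the very end of the fingers, on their centre line; the grasp point (between the pads) lies grasp_offset behind it (grasp_offset is the distance from the TCP to the grasp point, in m); x points along the fingers, y is the direction in which the jaws open and shut, and the axes are right-handed (so a half turn about x gives the same grasp; the last joint's range is limited). The gripper opens to 87 mm and grips with 3 to 60 N. Pads are 19 mm wide; open, the fingers measure 117 mm over their backs; the gripper's body (75 mm by 190 mm) begins 51 mm behind the grasp point.
Start: joints at [-1.322, 0.22, 1.526, -0, 1.395, -0.126], TCP at [0.229, -0.582, 0.223] pointing down, gripper open.
Joint ranges: [-2.98, 2.98], [-0.91, 2.08], [0.09, 2.57], [-1.24, 4.39], [0.2, 2.65], [-2.68, 2.68]. Speed limits (rad/s): [2.57, 2.57, 3.01, 3.14, 3.14, 3.14].

### API

Orientations are given as a unit quaternion [x, y, z, w].
In Python, from station import sense, read_camera, job_done, grasp_offset gives the robot as it stands.
- The arm moves only by the tool send_rows, never from a script. Its argument "moves" is a list of rows, each a list of 4 numbers: the shift along the tool's x, y, z in cm, then the turn about the tool's x in degrees. A call has 1 to 8 rows; each row shifts and turns the pose as measured when the row begins, along the tool's axes as they then stand; what a row does not reach is not made up. A row lasts 1/12 s, in which the tool goes at most 41.7 mm and 7.16 degrees, less where a joint would pass 70% of its speed; a pose out of reach is approached as far as the arm can. A call is refused whole if a number of a shift passes 4.17 or a number of a turn 7.16, either way. A call with a gripper value outside its range is refused whole. "hand" is the closure, from 0 (fully open) to 1 (shut), set as the call begins (left out, the last holds). The fingers move at their own pace and stop on an object; "newtons" is the grip in N (left out, the last holds). Time passes only in rows, so rows that do not move let the fingers close. It gives the time, the measured TCP pose, the force and the opening at its end, in the units of the state.
- sense(): the state, without advancing time (a new reading comes with each control period).
- read_camera(name): name is "side" or "top" or "wrist"; returns a dict with "image" (480x640x3 uint8, red, green, blue), "vertical_fov" (degrees; the focal length in pixels is half the picture's height over the tangent of half this angle, whatever the lens; pixels are square), "cx", "cy" (the principal point, pixels), "T" (4x4, takes a point from camera to world coordinates); the wrist camera has in their place "mount" (4x4, takes a point from camera to tool coordinates, whose origin is the TCP and whose axes are the tool frame's). Camera axes: x right, y down, z forward; pixel columns grow to the right and rows downward; lengths in m; the calibration is good to about 2 mm. A picture is of the moment at which its call begins: read the wrist's pose just before it. There is no depth.
- job_done(): hands the job in, once; it reports no verdict.
The state is a dict: "clock": time; "q": joint angles; "qvel": joint speeds; "joint_efforts": joint torques, N m; "tool_pos": TCP position; "orientation": TCP orientation; "force": force on the tool from outside, world axes, zero at the start; "ft_torque": the same for the moment, N m; "width": finger opening in m.
Only numpy, scipy, OpenCV 4.12 (cv2) and the standard library are available. Lean on these libraries where they do the work, as an engineer would, in place of code of your own. Each camera call takes 0.05 s, during which the arm holds its last target.

### The job

Sort the four orange-gripped locking pliers: those whose jaws are ratcheted shut go in the open drawer, those standing open go in the red repair tray, each set down (not dropped) flat on the bottom, not on another, with its jaws left as they are. Then push the drawer fully shut, and leave everything else on the bench where it is.

Things in the scene. Friction and masses are not known exactly. Their poses are not given: they have to be found in the camera images.
- pliers_a_mid (a point): one of four look-alike locking pliers lying flat: steel jaws, orange grips, 127 mm long, 160 g. Point: centre of its steel pivot block (30 mm in x, 22 in y, 18 high; the part to grip), 9 mm above the underside. x points to the jaw tips (50 mm ahead; grips end 77 mm behind), z up. Half-width 16 mm when shut; open, one jaw reaches y = -33 and one grip y = +57 mm, clear of the block's sides
- pliers_a_jaw (a joint): hinge of pliers_a: 0 to 0.03 rad = ratcheted shut (jaws together, grips side by side), 0.40 to 0.55 rad = open (jaws some 20 mm apart, grips splayed). Stiff (0.08 N m): it stays as it is unless pushed
- pliers_b_mid (a point): one of four look-alike locking pliers lying flat: steel jaws, orange grips, 127 mm long, 160 g. Point: centre of its steel pivot block (30 mm in x, 22 in y, 18 high; the part to grip), 9 mm above the underside. x points to the jaw tips (50 mm ahead; grips end 77 mm behind), z up. Half-width 16 mm when shut; open, one jaw reaches y = -33 and one grip y = +57 mm, clear of the block's sides
- pliers_b_jaw (a joint): hinge of pliers_b: 0 to 0.03 rad = ratcheted shut (jaws together, grips side by side), 0.40 to 0.55 rad = open (jaws some 20 mm apart, grips splayed). Stiff (0.08 N m): it stays as it is unless pushed
- pliers_c_mid (a point): one of four look-alike locking pliers lying flat: steel jaws, orange grips, 127 mm long, 160 g. Point: centre of its steel pivot block (30 mm in x, 22 in y, 18 high; the part to grip), 9 mm above the underside. x points to the jaw tips (50 mm ahead; grips end 77 mm behind), z up. Half-width 16 mm when shut; open, one jaw reaches y = -33 and one grip y = +57 mm, clear of the block's sides
- pliers_c_jaw (a joint): hinge of pliers_c: 0 to 0.03 rad = ratcheted shut (jaws together, grips side by side), 0.40 to 0.55 rad = open (jaws some 20 mm apart, grips splayed). Stiff (0.08 N m): it stays as it is unless pushed
- pliers_d_mid (a point): one of four look-alike locking pliers lying flat: steel jaws, orange grips, 127 mm long, 160 g. Point: centre of its steel pivot block (30 mm in x, 22 in y, 18 high; the part to grip), 9 mm above the underside. x points to the jaw tips (50 mm ahead; grips end 77 mm behind), z up. Half-width 16 mm when shut; open, one jaw reaches y = -33 and one grip y = +57 mm, clear of the block's sides
- pliers_d_jaw (a joint): hinge of pliers_d: 0 to 0.03 rad = ratcheted shut (jaws together, grips side by side), 0.40 to 0.55 rad = open (jaws some 20 mm apart, grips splayed). Stiff (0.08 N m): it stays as it is unless pushed
- drawer_handle (a point): middle of the drawer's bar handle (120 mm along y, 35 mm in front of the blue front; moves with the drawer), 47 mm above the bench. Grey unit 300 deep, 260 wide, 85 mm high. x: into the unit (shutting), y across. Drawer floor: z = -25 mm, inside from x = 56 to 308 mm, y within 109 mm; uncovered at the start up to x = 225 mm or more. Sides rise 41, front 53 mm above the floor
- drawer (a joint): how far the drawer is pulled out, m: 0 = fully shut, starts at 0.18 to 0.20; pushing it along its +x takes about 1 N plus 4 N per m/s
- tray_floor (a point): centre of the inner floor of the fixed red tray (inside 200 mm in x, 270 mm in y, walls 4 mm thick, rim 31 mm above the floor, floor 4 mm above the bench). x axis points away from the robot to two small parts bins 87 mm high behind the tray
- socket_center (a point): bystander, not to be moved: steel socket, 26 mm diameter, 34 mm high, standing among the pliers; its centre
- screwdriver_grip (a point): bystander, not to be moved: yellow screwdriver, 180 mm long; point on its grip
- tape_mid (a point): bystander, not to be moved: roll of black tape, 70 mm diameter, 25 mm high; its centre
- oil_mid (a point): bystander, not to be moved: green oil bottle, 48 mm diameter, 130 mm high; its centre
- meter_mid (a point): bystander, not to be moved: orange multimeter, 80 x 150 x 36 mm; its centre
There are look-alikes about, which are no part of the job. Leave any blue or green look-alike of the part that bears pliers_b_mid alone.

How it is judged:
By the outcome, as a careful person would: the job done as asked, in the order asked, and still so for the second after the job is handed in, with the robot touching nothing.
It also fails if it takes over 72 s, if anything falls off the work surface, if the arm or the gripper's body presses on something with over 40 N, if the wrist force passes 120 N, or if a joint passes its speed limit or range.

## Working session

There is one attempt and no reset: what is moved stays moved. The work goes in short steps, Python scripts to look and compute and a tool call to move; the robot and the scene stay as the last step left them, time stands still between calls to the robot, and variables do not carry over. Pictures are saved under pics/ and viewed, and the job is handed in when it is done.

Besides the shell and the picture viewer there is one more tool, called after ">>>" by a JSON object that holds its "method" and its "body", one argument or row to a line. send_rows: Moves the arm, as the interface text tells. Its arguments: {"type":"object","properties":{"moves":{"type":"array","items":{"type":"array","items":{"type":"number"}}},"hand":{"type":"number"},"newtons":{"type":"number"}},"required":["moves"]}

```bash
mkdir -p pics; ls
python3 - <<'E'
from station import sense, read_camera, grasp_offset
import cv2
print(grasp_offset); print(sense())
for n in ["side","top","wrist"]:
    r=read_camera(n); cv2.imwrite(f"pics/{n}0.png",r["image"][:,:,::-1])
    print(n,r["vertical_fov"],r["cx"],r["cy"],r.get("T"),r.get("mount"))
E
```

```text
pics
0.0187
{'clock': 0.0, 'q': array([-1.32209985e+00,  2.21254541e-01,  1.52763549e+00,  4.21573476e-05,
        1.39471029e+00, -1.26121823e-01]), 'qvel': array([-0.00043796, -0.0004626 , -0.00084065, -0.00042003,  0.00115859,
       -0.00212429]), 'joint_efforts': array([-1.86734942e-03, -4.94623518e+01, -3.87374675e+01,  6.97289128e-02,
        5.75960486e-02, -1.56475671e-04]), 'tool_pos': array([ 0.22865356, -0.58098713,  0.22140677]), 'orientation': array([-0.69469682, -0.13245066,  0.69475448, -0.13103189]), 'force': array([-0.03558533,  1.14918167, -0.43302376]), 'ft_torque': array([-0.03721521, -0.00481971,  0.00177159]), 'width': 0.0872912237798675}
side 46.25271961133618 318.99833827812466 231.92629390732571 [[ 0.98775955 -0.12504196  0.09325012  0.44927924]
 [-0.15563849 -0.75028385  0.64253467 -0.67106349]
 [-0.01037974 -0.64918306 -0.76056138  0.84311251]
 [ 0.          0.          0.          1.        ]] None
top 52.5591162453924 327.92603068752453 244.7029974356931 [[ 4.18724780e-02 -9.78316886e-01  2.02836796e-01  3.17937225e-01]
 [-9.99120167e-01 -4.14806588e-02  6.18432285e-03 -7.26918592e-04]
 [ 2.36357648e-03 -2.02917287e-01 -9.79193029e-01  1.10826227e+00]
 [ 0.00000000e+00  0.00000000e+00  0.00000000e+00  1.00000000e+00]] None
wrist 63.782000859518234 314.4140808353026 243.01134724144245 None [[ 2.88307342e-04 -2.68683276e-01  9.63228537e-01 -1.62013531e-01]
 [ 9.99999373e-01 -9.64624986e-04 -5.68386153e-04  4.76452702e-04]
 [ 1.08187017e-03  9.63228097e-01  2.68682829e-01 -7.28057376e-02]
 [ 0.00000000e+00  0.00000000e+00  0.00000000e+00  1.00000000e+00]]
```

View pics/top0.png

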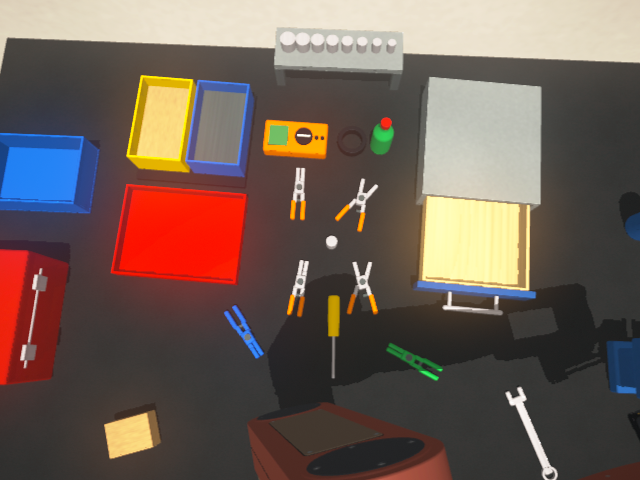

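View pics/side0.png

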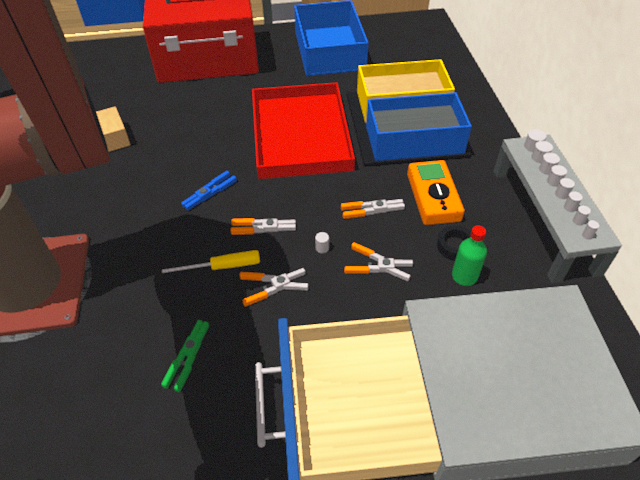

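View pics/wrist0.png

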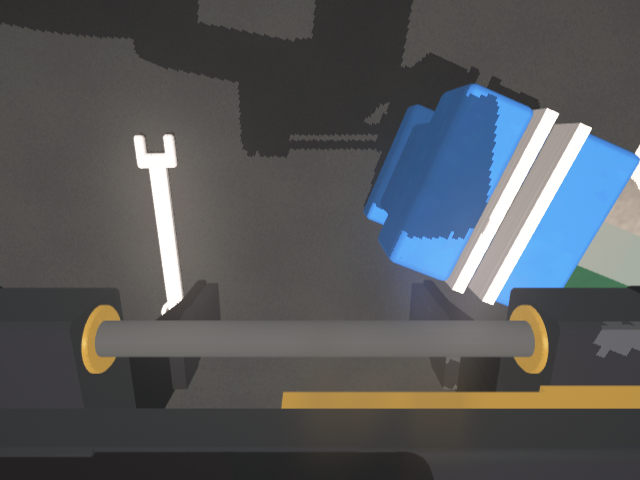

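```bash
cat > h.py <<'E'
import numpy as np, cv2
from station import sense, read_camera, job_done, grasp_offset
def K(r):
    f=240/np.tan(np.radians(r["vertical_fov"])/2); return f
def T(r,s=None):
    if "T" in r: return np.array(r["T"])
    s=s or sense()
    from scipy.spatial.transform import Rotation as R
    M=np.eye(4); M[:3,:3]=R.from_quat(s["orientation"]).as_matrix(); M[:3,3]=s["tool_pos"]
    return M@np.array(r["mount"])
def p2w(r,u,v,z,s=None):
    M=T(r,s); d=M[:3,:3]@np.array([(u-r["cx"])/K(r),(v-r["cy"])/K(r),1]); o=M[:3,3]
    return o+d*(z-o[2])/d[2]
def w2p(r,p,s=None):
    M=np.linalg.inv(T(r,s)); c=M[:3,:3]@np.array(p)+M[:3,3]
    return c[:2]/c[2]*K(r)+[r["cx"],r["cy"]]
def crop(r,name,u0,v0,u1,v1,k):
    im=cv2.resize(np.ascontiguousarray(r["image"][v0:v1,u0:u1,::-1]),None,fx=k,fy=k,interpolation=cv2.INTER_CUBIC)
    for u in range((u0//20+1)*20,u1,20): cv2.putText(im,str(u),((u-u0)*k,8),0,.3,(255,255,255)); cv2.line(im,((u-u0)*k,10),((u-u0)*k,15),(255,255,255))
    for v in range((v0//20+1)*20,v1,20): cv2.putText(im,str(v),(0,(v-v0)*k),0,.3,(255,255,255)); cv2.line(im,(22,(v-v0)*k),(27,(v-v0)*k),(255,255,255))
    cv2.imwrite(f"pics/{name}.png",im)
E
python3 - <<'E'
from h import *
r=read_camera("top"); crop(r,"topc",270,155,400,325,4-1+1 if 0 else 3)
crop(r,"topA",265,155,395,245,6); crop(r,"topB",265,235,395,325,6); crop(r,"topD",400,180,550,320,4)
r=read_camera("side"); crop(r,"sideA",225,185,425,310,4)
E
```

```text
(no output)
```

View pics/topA.png

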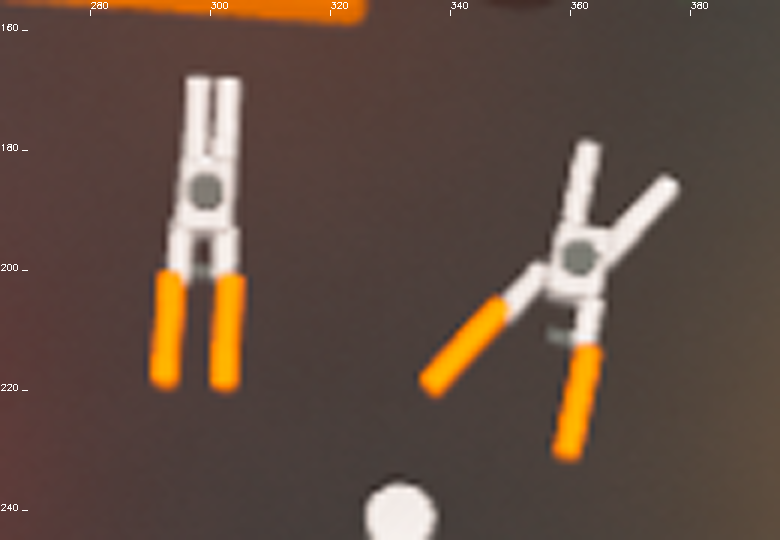

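View pics/topB.png

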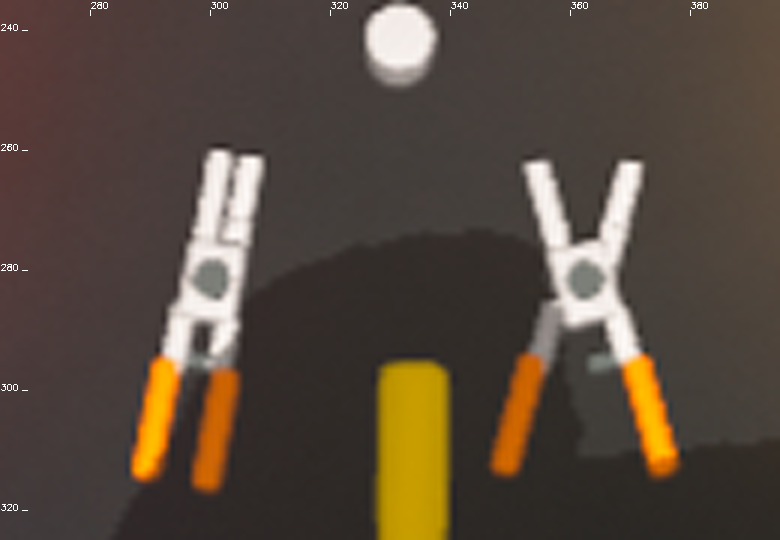

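View pics/sideA.png

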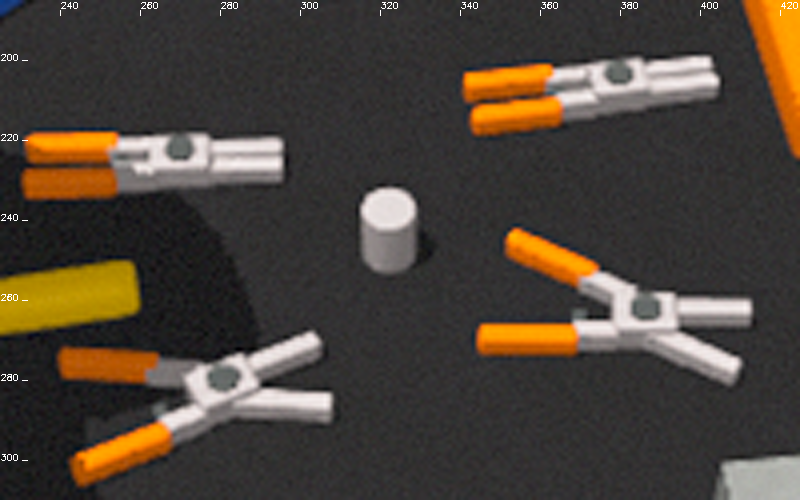

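View pics/topD.png

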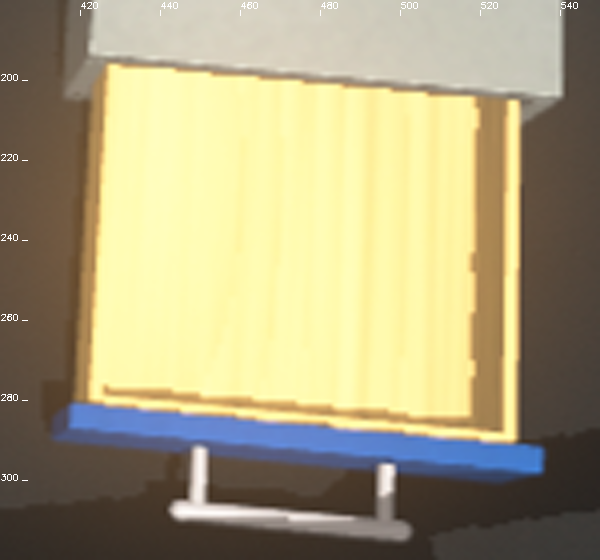

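Run:
```python
from h import *
from scipy.spatial.transform import Rotation as R
np.set_printoptions(precision=4,suppress=True)
print(R.from_quat(sense()["orientation"]).as_matrix())
t=read_camera("top"); s=read_camera("side")
def tri(a,b):
    A=[];B=[]
    for r,(u,v) in((t,a),(s,b)):
        M=T(r); d=M[:3,:3]@np.array([(u-r["cx"])/K(r),(v-r["cy"])/K(r),1]);d/=np.linalg.norm(d)
        P=np.eye(3)-np.outer(d,d);A.append(P);B.append(P@M[:3,3])
    A=np.vstack(A);B=np.hstack(B);x=np.linalg.lstsq(A,B,rcond=None)[0];return x,np.linalg.norm(A@x-B)
for n,a,b in[("UL",(298.8,187),(379.,203.5)),("UR",(361.3,198),(385.8,261.5)),("LL",(300,281.3),(269.5,222)),("LR",(362,281.3),(279,279.5)),("socket",(331.5,241.5),(320.5,237.5)),
 ("hL",(444.5,307),(261,370)),("hR",(500.5,312.5),(263,443))]:
    print(n,*tri(a,b),p2w(t,*a,.02))
def yaw(a,b,z=.01):
    p,q=p2w(t,*a,z),p2w(t,*b,z); d=p-q; return np.degrees(np.arctan2(d[1],d[0])),np.linalg.norm(d)
print("UL",yaw((300.5,168),(297.5,219.5)))
print("UR fixed",yaw((362.3,179),(359,231)), "mov",yaw((376.5,185.5),(337,220)))
print("LL",yaw((304,260.5),(293.5,315)))
print("LR fixed",yaw((354,262.5),(376,313)), "mov",yaw((370,262.5),(349,313)))
for n,pts,z in[("tray rim",[(128,186),(246,194.5),(236,282),(112,274)],.035),("unit front top",[(417,200),(540,206)],.085),("unit back",[(428,78),(541,87)],.085),("bins",[(131,160),(188,170),(247,175)],.087),("oil",[(382,150)],.065),("drawer front top",[(419,281),(534,292)],.075),("drawer floor corners",[(426,277),(518,285)],.022),("meter",[(265,121),(264,152),(326,158),(328,124)],.036),("sd",[(334,297),(333,377)],.02)]:
    print(n); [print("  ",p2w(t,*p,z)) for p in pts]
```

```text
[[-0.0002  0.3661 -0.9306]
 [ 0.0009 -0.9306 -0.3661]
 [-1.     -0.0009 -0.0001]]
UL [0.6804 0.0804 0.0177] 0.0015241273729720678 [0.6785 0.0801 0.02  ]
UR [ 0.6591 -0.0669  0.02  ] 0.0016824648035729027 [ 0.6579 -0.067   0.02  ]
LL [0.4576 0.0656 0.0196] 0.0013511889466035162 [0.4566 0.0654 0.02  ]
LR [ 0.4622 -0.0742  0.0191] 0.0006235863809530345 [ 0.4625 -0.074   0.02  ]
socket [ 0.5487 -0.0017  0.034 ] 0.0006465372997219886 [ 0.5512 -0.0017  0.02  ]
hL [ 0.413  -0.2552  0.0365] 0.002452383827894571 [ 0.4127 -0.2594  0.02  ]
hR [ 0.4057 -0.3734  0.0483] 0.0032279215814881653 [ 0.4058 -0.3838  0.02  ]
UL (np.float64(-0.10339358644638345), np.float64(0.1269408287059628))
UR fixed (np.float64(-1.8756570248240492), np.float64(0.12720058436324805)) mov (np.float64(-45.64545288321611), np.float64(0.12620984402943994))
LL (np.float64(-7.798603137549293), np.float64(0.1258429180740322))
LR fixed (np.float64(25.136277693133334), np.float64(0.12445105264865813)) mov (np.float64(-20.76443131714557), np.float64(0.12487120913098347))
tray rim
   [0.6591 0.4734 0.035 ]
   [0.6503 0.1995 0.035 ]
   [0.4472 0.2063 0.035 ]
   [0.4534 0.4833 0.035 ]
unit front top
   [ 0.6382 -0.1852  0.085 ]
   [ 0.636  -0.4543  0.085 ]
unit back
   [ 0.9336 -0.2093  0.085 ]
   [ 0.9221 -0.47    0.085 ]
bins
   [0.7031 0.4513 0.087 ]
   [0.6852 0.3224 0.087 ]
   [0.6791 0.1911 0.087 ]
oil
   [ 0.7601 -0.1083  0.065 ]
drawer front top
   [ 0.461  -0.1921  0.075 ]
   [ 0.4478 -0.4371  0.075 ]
drawer floor corners
   [ 0.4781 -0.2177  0.022 ]
   [ 0.4687 -0.4243  0.022 ]
meter
   [0.8338 0.1681 0.036 ]
   [0.7555 0.1651 0.036 ]
   [0.7468 0.0192 0.036 ]
   [0.8326 0.0181 0.036 ]
sd
   [ 0.4246 -0.0124  0.02  ]
   [ 0.2516 -0.0171  0.02  ]
```

>>> {"method": "send_rows", "body": {
  "moves": [
    [0.3,-2.8,-2.9,0],
    [0.6,-2.8,-2.9,0],
    [0.6,-2.8,-2.9,0],
    [0.6,-2.8,-2.9,0],
    [0.6,-2.8,-2.9,0],
    [0.6,-2.8,-2.9,0],
    [0.6,-2.8,-2.9,0],
    [0.6,-2.8,-2.9,0]
  ],
  "hand": 0.4,
  "newtons": 25
}}

```text
clock: 1.02
tool_pos: [0.3628, -0.2876, 0.1749]
orientation: [0.696, 0.125, -0.696, 0.129]
force: [2.0, -0.1, 0.3]
width: 0.0532
```

```bash
cat >> h.py <<'E'
from scipy.spatial.transform import Rotation as R
def go(x,y,z,psi):
    s=sense(); m=R.from_quat(s["orientation"]).as_matrix(); p=np.array(s["tool_pos"])
    cur=np.degrees(np.arctan2(m[1,1],m[0,1]))+90
    d=m.T@(np.array([x,y,z])-p)
    print("t%.2f pos"%s["clock"],p.round(4),"psi %.1f w %.1f"%(cur,s["width"]*1000),"tilt",m[:,0].round(3),"F",s["force"].round(1))
    t=(cur-psi+180)%360-180
    n=max(abs(np.hypot(np.hypot(*d[:2]),d[2]))*100/4.1,abs(t)/7.1)
    print("remaining cm",(d*100).round(2),"turn %.1f"%t,"rows>=%.1f"%n)
E
python3 -c "
from h import *
go(.462,-.0735,.12,18.8)"
```

```text
t1.02 pos [ 0.3628 -0.2876  0.1749] psi 20.7 w 53.2 tilt [ 0.001 -0.005 -1.   ] F [ 2.  -0.1  0.3]
remaining cm [  5.39 -16.55 -16.86] turn 1.9 rows>=5.9
```

>>> {"method": "send_rows", "body": {
  "moves": [
    [0.7,-2.8,-2.8,0.5],
    [0.7,-2.8,-2.8,0.5],
    [0.7,-2.8,-2.8,0.5],
    [0.7,-2.8,-2.8,0.4],
    [0.7,-2.8,-2.8,0],
    [0.7,-2,-2,0],
    [0.4,-0.5,-0.7,0],
    [0,0,0,0]
  ]
}}

```text
clock: 1.68
tool_pos: [0.4691, -0.0607, 0.1275]
orientation: [0.699, 0.115, -0.695, 0.12]
force: [-1.4, -0.2, -0.4]
width: 0.0522
```

Run:
```python
from h import *
go(.462,-.0735,.004,18.8)
s=sense(); r=read_camera("wrist"); cv2.imwrite("pics/w1.png",r["image"][:,:,::-1])
r=read_camera("side"); cv2.imwrite("pics/s1.png",r["image"][:,:,::-1])
```

```text
t1.68 pos [ 0.4691 -0.0607  0.1275] psi 19.1 w 52.2 tilt [ 0.007 -0.007 -1.   ] F [-1.4 -0.2 -0.4]
remaining cm [12.36  0.87  1.15] turn 0.3 rows>=3.0
```

View pics/w1.png

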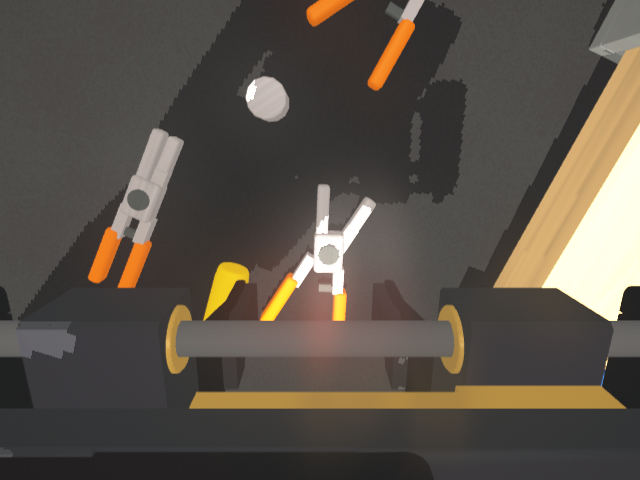

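View pics/s1.png

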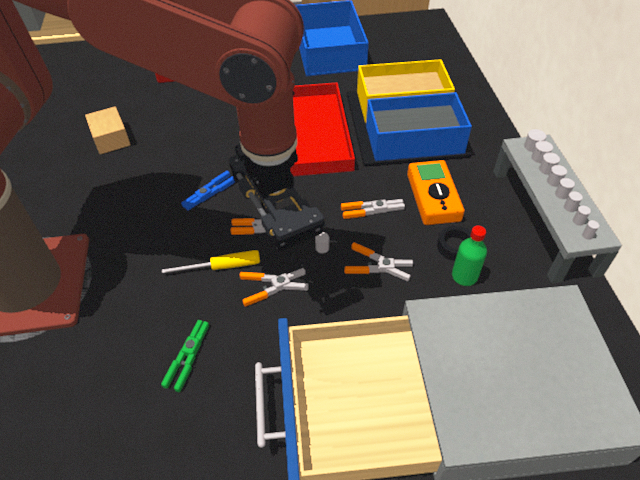

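Run:
```python
from h import *
s=sense(); r=read_camera("wrist")
print(p2w(r,329,254.5,.02,s), p2w(r,138,200,.02,s),p2w(r,267,98,.034,s))
print(sense()["tool_pos"])
crop(r,"w1c",260,170,400,330,4)
```

```text
[ 0.46234231 -0.07762776  0.02      ] [0.4569345  0.06286884 0.02      ] [ 0.55006235 -0.00483647  0.034     ]
[ 0.46869381 -0.06348083  0.12840678]
```

View pics/w1c.png

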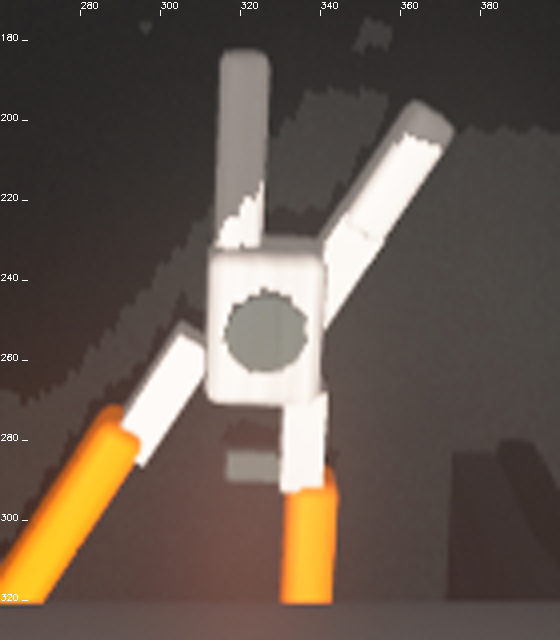

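```bash
python3 -c "
from h import *
go(.462,-.0753,.004,18.8)"
```

```text
t1.83 pos [ 0.4687 -0.0635  0.1284] psi 18.9 w 52.1 tilt [ 0.008 -0.008 -1.   ] F [-0.5 -1.2  0.8]
remaining cm [12.44  0.78  1.08] turn 0.1 rows>=3.1
```

>>> {"method": "send_rows", "body": {
  "moves": [
    [1,0.5,0.6,0],
    [3,0.3,0.5,0],
    [3,0,0,0],
    [2.5,0,0,0],
    [1.5,0,0,0],
    [0,0,0,0]
  ]
}}

```text
clock: 2.33
tool_pos: [0.4616, -0.0888, 0.0172]
orientation: [0.703, 0.106, -0.693, 0.118]
force: [-1.0, 0.3, -0.0]
width: 0.0521
```

```bash
python3 -c "
from h import *
go(.462,-.0753,.004,18.8)"
```

```text
t2.33 pos [ 0.4616 -0.0888  0.0172] psi 18.2 w 52.1 tilt [ 0.017 -0.014 -1.   ] F [-1.   0.3 -0. ]
remaining cm [ 1.3  -1.29 -0.44] turn -0.6 rows>=0.5
```

>>> {"method": "send_rows", "body": {
  "moves": [
    [0,-0.6,-0.2,-0.3],
    [0.3,-0.4,-0.2,-0.3],
    [0.5,0,0,0],
    [0,0,0,0]
  ]
}}

```text
clock: 2.67
tool_pos: [0.4618, -0.0814, 0.0099]
orientation: [0.703, 0.107, -0.693, 0.12]
force: [0.2, -0.1, -0.0]
width: 0.052
```

```bash
python3 -c "
from h import *
go(.462,-.0753,.004,18.8)"
```

```text
t2.67 pos [ 0.4618 -0.0814  0.0099] psi 18.5 w 52.0 tilt [ 0.018 -0.016 -1.   ] F [ 0.2 -0.1 -0. ]
remaining cm [ 0.58 -0.59 -0.2 ] turn -0.3 rows>=0.2
```

>>> {"method": "send_rows", "body": {
  "moves": [
    [0.3,-0.6,-0.2,0],
    [0.4,0,0,0],
    [0,0,0,0]
  ]
}}

```text
clock: 2.92
tool_pos: [0.4642, -0.0751, 0.0045]
orientation: [0.705, 0.107, -0.691, 0.121]
force: [-0.7, -0.5, -0.2]
width: 0.0521
```

>>> {"method": "send_rows", "body": {
  "moves": [
    [0,0,0,0],
    [0,0,0,0],
    [0,0,0,0],
    [0,0,0,0]
  ],
  "hand": 1
}}

```text
clock: 3.25
tool_pos: [0.465, -0.0747, 0.0051]
orientation: [0.705, 0.107, -0.69, 0.122]
force: [-0.1, 0.9, -0.7]
width: 0.0331
```

```bash
python3 -c "
from h import *
go(.462,-.0753,.004,18.8)"
```

```text
t3.25 pos [ 0.465  -0.0747  0.0051] psi 18.6 w 33.1 tilt [ 0.024 -0.018 -1.   ] F [-0.1  0.9 -0.7]
remaining cm [ 0.1  -0.04  0.3 ] turn -0.2 rows>=0.1
```

>>> {"method": "send_rows", "body": {
  "moves": [
    [0.1,0,0.1,0],
    [0,0,0.1,0],
    [0,0,0,0],
    [0,0,0,0]
  ]
}}

```text
clock: 3.58
tool_pos: [0.4631, -0.0755, 0.0041]
orientation: [0.705, 0.107, -0.69, 0.122]
force: [0.3, 1.1, -0.5]
width: 0.0219
```

```bash
python3 -c "
from h import *
go(.462,-.0753,.004,18.8)"
```

```text
t3.58 pos [ 0.4631 -0.0755  0.0041] psi 18.6 w 21.9 tilt [ 0.024 -0.018 -1.   ] F [ 0.3  1.1 -0.5]
remaining cm [ 0.01 -0.05  0.1 ] turn -0.2 rows>=0.0
```

>>> {"method": "send_rows", "body": {
  "moves": [
    [0.0,0,0,0],
    [-1.5,0,0,0],
    [-3,0,0,3],
    [-3,0,0,5],
    [-2,0,0,5],
    [0,0,0,5],
    [0,0,0,2.5],
    [0,0,0,0]
  ]
}}

```text
clock: 4.25
tool_pos: [0.4574, -0.0731, 0.1009]
orientation: [0.713, -0.023, -0.701, -0.012]
force: [0.7, 0.3, -2.2]
width: 0.0219
```

Run:
```python
from h import *
go(.564,.395,.1,-2)
r=read_camera("wrist"); cv2.imwrite("pics/w2.png",r["image"][:,:,::-1])
```

```text
t4.25 pos [ 0.4574 -0.0731  0.1009] psi -2.9 w 21.9 tilt [ 0.017 -0.016 -1.   ] F [ 0.7  0.3 -2.2]
remaining cm [ -0.46 -47.28  -8.3 ] turn -0.9 rows>=11.7
```

View pics/w2.png

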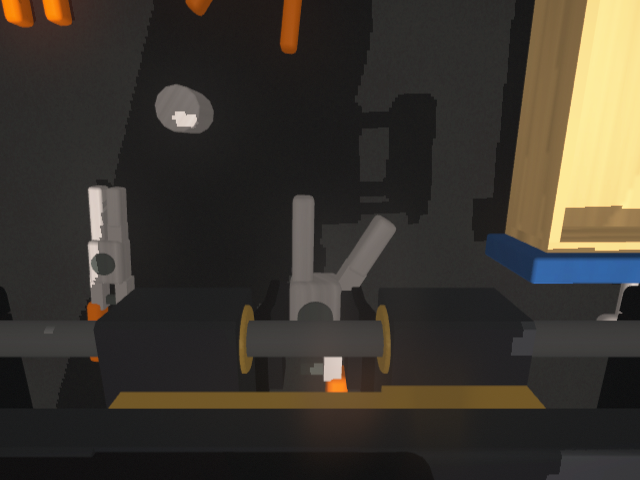

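>>> {"method": "send_rows", "body": {
  "moves": [
    [0,-2,-0.3,0],
    [0,-3.5,-0.6,0],
    [0,-3.8,-0.65,0],
    [0,-3.8,-0.65,0],
    [0,-3.8,-0.65,0],
    [0,-3.8,-0.65,0],
    [0,-3.8,-0.65,0],
    [0,-3.8,-0.65,0]
  ]
}}

```text
clock: 4.97
tool_pos: [0.5154, 0.2113, 0.0909]
orientation: [0.71, -0.023, -0.704, -0.009]
force: [1.0, -0.9, -0.7]
width: 0.0223
```

>>> {"method": "send_rows", "body": {
  "moves": [
    [0,-3.8,-0.65,0],
    [0,-3.8,-0.65,0],
    [0,-3.5,-0.6,0],
    [0,-2.5,-0.6,0],
    [0,-1.2,-0.4,0],
    [0,-0.3,0,0]
  ]
}}

```text
clock: 5.47
tool_pos: [0.5468, 0.3753, 0.0799]
orientation: [-0.707, 0.017, 0.707, 0.001]
force: [0.8, -0.4, -2.2]
width: 0.0217
```

Run:
```python
from h import *
go(.564,.395,.1,-2)
```

```text
t5.47 pos [0.5468 0.3753 0.0799] psi -1.5 w 21.7 tilt [-0.    -0.022 -1.   ] F [ 0.8 -0.4 -2.2]
remaining cm [-2.05 -1.97 -1.66] turn 0.5 rows>=0.8
```

>>> {"method": "send_rows", "body": {
  "moves": [
    [0,-1.2,-1.0,0.3],
    [0,-0.7,-0.5,0.2],
    [0,0,0,0],
    [0,0,0,0]
  ]
}}

```text
clock: 5.8
tool_pos: [0.5595, 0.3931, 0.0745]
orientation: [-0.704, 0.02, 0.71, 0.001]
force: [-0.2, -0.5, -1.6]
width: 0.022
```

Run:
```python
from h import *
go(.564,.395,.009,-2)
```

```text
t5.80 pos [0.5595 0.3931 0.0745] psi -1.7 w 22.0 tilt [-0.008 -0.027 -1.   ] F [-0.2 -0.5 -1.6]
remaining cm [ 6.53 -0.39 -0.49] turn 0.3 rows>=1.6
```

>>> {"method": "send_rows", "body": {
  "moves": [
    [1.5,-0.2,-0.3,0],
    [2,-0.1,-0.2,0],
    [1.7,0,0,0],
    [0.4,0,0,0],
    [0,0,0,0]
  ]
}}

```text
clock: 6.22
tool_pos: [0.5642, 0.3898, 0.0139]
orientation: [-0.704, 0.021, 0.71, 0.001]
force: [0.9, 0.2, -1.7]
width: 0.0216
```

Run:
```python
from h import *
go(.564,.395,.0085,-2)
```

```text
t6.22 pos [0.5642 0.3898 0.0139] psi -1.8 w 21.6 tilt [-0.009 -0.029 -1.   ] F [ 0.9  0.2 -1.7]
remaining cm [ 0.53 -0.54  0.03] turn 0.2 rows>=0.2
```

>>> {"method": "send_rows", "body": {
  "moves": [
    [0.3,0,0,0],
    [0.25,0,0,0],
    [0.1,0,0,0],
    [0,0,0,0]
  ]
}}

```text
clock: 6.55
tool_pos: [0.5649, 0.3888, 0.0091]
orientation: [-0.704, 0.021, 0.71, 0.001]
force: [0.7, 0.3, -1.9]
width: 0.0217
```

Run:
```python
from h import *
go(.564,.395,.0085,-2)
```

```text
t6.55 pos [0.5649 0.3888 0.0091] psi -1.8 w 21.7 tilt [-0.008 -0.028 -1.   ] F [ 0.7  0.3 -1.9]
remaining cm [ 0.04 -0.62  0.11] turn 0.2 rows>=0.2
```

>>> {"method": "send_rows", "body": {
  "moves": [
    [0.15,0,0,0],
    [0.1,0,0,0],
    [0,0,0,0]
  ]
}}

```text
clock: 6.8
tool_pos: [0.5661, 0.3894, 0.0086]
orientation: [-0.705, 0.021, 0.709, 0.002]
force: [-0.1, -0.4, -1.8]
width: 0.0217
```

>>> {"method": "send_rows", "body": {
  "moves": [
    [0.15,0,0,0],
    [0.15,0,0,0],
    [0,0,0,0]
  ]
}}

```text
clock: 7.05
tool_pos: [0.5668, 0.3898, 0.0087]
orientation: [-0.706, 0.021, 0.708, 0.002]
force: [0.2, 0.5, -1.4]
width: 0.0217
```

>>> {"method": "send_rows", "body": {
  "moves": [
    [0,0,0,0],
    [0,0,0,0],
    [0,0,0,0],
    [0,0,0,0],
    [0,0,0,0]
  ],
  "hand": 0.4
}}

```text
clock: 7.47
tool_pos: [0.5679, 0.3904, 0.0093]
orientation: [-0.707, 0.02, 0.707, 0.002]
force: [-0.4, 0.1, -0.7]
width: 0.0469
```

>>> {"method": "send_rows", "body": {
  "moves": [
    [-1,0,0,0],
    [-2.5,0,0,0],
    [-3,0,0,0],
    [-3,0,0,0]
  ]
}}

```text
clock: 7.8
tool_pos: [0.562, 0.3893, 0.0979]
orientation: [-0.701, 0.023, 0.713, -0.001]
force: [1.8, -0.3, -0.2]
width: 0.0517
```

Run:
```python
from h import *
go(.659,-.067,.12,-8.5)
for n in("wrist","side"):
    r=read_camera(n); cv2.imwrite(f"pics/{n}3.png",r["image"][:,:,::-1])
```

```text
t7.80 pos [0.562  0.3893 0.0979] psi -1.8 w 51.7 tilt [-0.018 -0.034 -0.999] F [ 1.8 -0.3 -0.2]
remaining cm [ -0.83  45.35 -11.12] turn 6.7 rows>=11.4
```

View pics/wrist3.png

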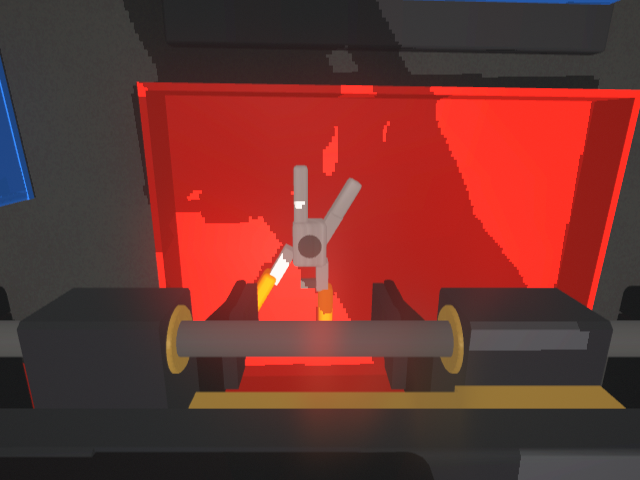

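View pics/side3.png

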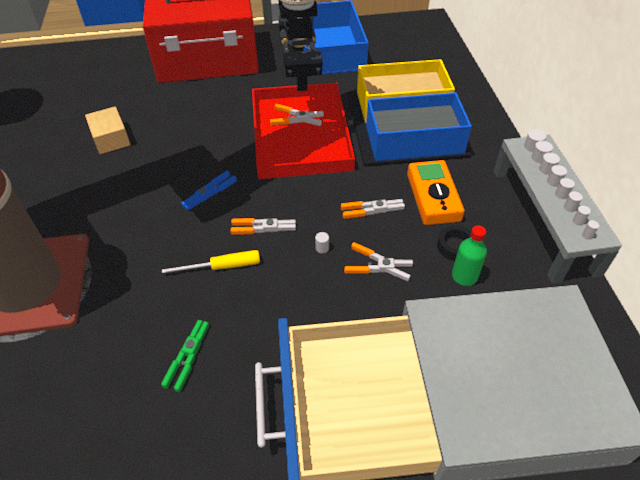

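>>> {"method": "send_rows", "body": {
  "moves": [
    [-0.5,2,-0.5,0],
    [-0.5,3.7,-0.9,0],
    [-0.3,3.8,-0.95,0],
    [0,3.8,-0.95,0],
    [0,3.8,-0.95,0],
    [0,3.8,-0.95,0],
    [0,3.8,-0.95,0],
    [0,3.8,-0.95,0]
  ]
}}

```text
clock: 8.57
tool_pos: [0.6306, 0.1053, 0.1307]
orientation: [0.708, -0.014, -0.706, 0.002]
force: [0.5, -0.5, 0.6]
width: 0.0523
```

>>> {"method": "send_rows", "body": {
  "moves": [
    [0,3.8,-0.95,0],
    [0,3.8,-0.95,0],
    [0,3.2,-0.8,0],
    [0,1.8,-0.4,3],
    [0,0.7,0,3],
    [0,0,0,0.5]
  ]
}}

```text
clock: 9.07
tool_pos: [0.6601, -0.0456, 0.135]
orientation: [0.707, -0.06, -0.703, -0.042]
force: [-0.2, -0.3, 0.9]
width: 0.0522
```

Run:
```python
from h import *
go(.659,-.067,.12,-8.5)
```

```text
t9.07 pos [ 0.6601 -0.0456  0.135 ] psi -8.3 w 52.2 tilt [ 0.004 -0.025 -1.   ] F [-0.2 -0.3  0.9]
remaining cm [ 1.55  2.1  -0.19] turn 0.2 rows>=0.6
```

>>> {"method": "send_rows", "body": {
  "moves": [
    [0.5,1,-0.1,0.2],
    [0.5,0.4,0,0],
    [0,0,0,0],
    [0,0,0,0]
  ]
}}

```text
clock: 9.4
tool_pos: [0.6583, -0.0598, 0.1239]
orientation: [0.707, -0.059, -0.703, -0.043]
force: [0.0, 0.6, -0.1]
width: 0.0521
```

Run:
```python
from h import *
go(.659,-.067,.004,-8.5)
s=sense();r=read_camera("wrist"); cv2.imwrite("pics/w4.png",r["image"][:,:,::-1])
crop(r,"w4c",230,150,390,320,4)
for u in(310,320,330):
  for v in (240,260,280): print(u,v,p2w(r,u,v,.02,s))
```

```text
t9.40 pos [ 0.6583 -0.0598  0.1239] psi -8.3 w 52.1 tilt [ 0.003 -0.024 -1.   ] F [ 0.   0.6 -0.1]
remaining cm [12.    0.42 -0.09] turn 0.2 rows>=2.9
310 240 [ 0.6601685  -0.05993333  0.02      ]
310 260 [ 0.64535423 -0.05772377  0.02      ]
310 280 [ 0.63011122 -0.05545027  0.02      ]
320 240 [ 0.65909213 -0.06699674  0.02      ]
320 260 [ 0.64425306 -0.06488659  0.02      ]
320 280 [ 0.62898426 -0.06271534  0.02      ]
330 240 [ 0.65801441 -0.07406903  0.02      ]
330 260 [ 0.64315049 -0.07205854  0.02      ]
330 280 [ 0.62785585 -0.0699898   0.02      ]
```

View pics/w4c.png

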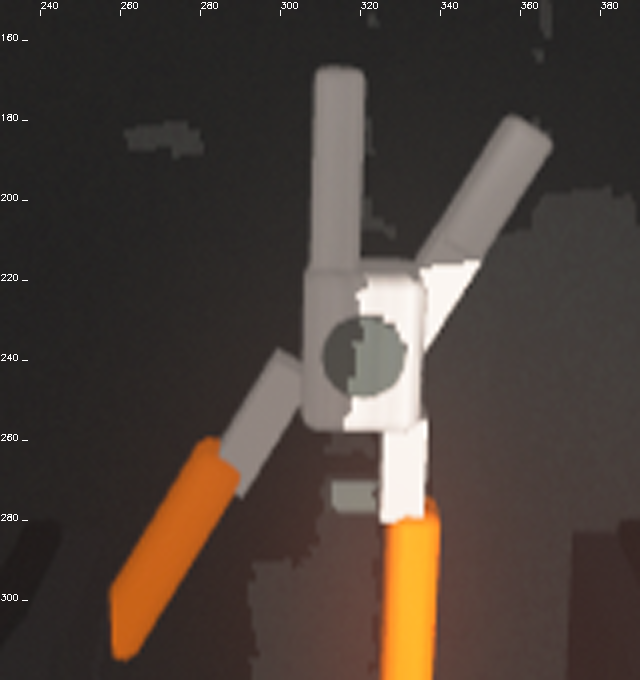

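>>> {"method": "send_rows", "body": {
  "moves": [
    [2,0.3,-0.1,0],
    [3,0.1,0,0],
    [3,0,0,0],
    [2.5,0,0,0],
    [0.8,0,0,0],
    [0,0,0,0]
  ]
}}

```text
clock: 9.95
tool_pos: [0.6625, -0.0611, 0.0108]
orientation: [0.71, -0.056, -0.701, -0.039]
force: [-0.3, 0.4, -0.3]
width: 0.0523
```

Run:
```python
from h import *
go(.6595,-.0675,.004,-8.5)
```

```text
t9.95 pos [ 0.6625 -0.0611  0.0108] psi -7.7 w 52.3 tilt [ 0.01  -0.024 -1.   ] F [-0.3  0.4 -0.3]
remaining cm [0.69 0.66 0.22] turn 0.8 rows>=0.2
```

>>> {"method": "send_rows", "body": {
  "moves": [
    [0.3,0.4,0.2,0.6],
    [0.3,0.3,0,0],
    [0,0,0,0]
  ]
}}

```text
clock: 10.2
tool_pos: [0.6606, -0.067, 0.0069]
orientation: [0.71, -0.059, -0.7, -0.042]
force: [0.1, 1.0, 1.0]
width: 0.0522
```

Run:
```python
from h import *
go(.6595,-.0675,.004,-8.5)
```

```text
t10.20 pos [ 0.6606 -0.067   0.0069] psi -8.2 w 52.2 tilt [ 0.012 -0.024 -1.   ] F [0.1 1.  1. ]
remaining cm [0.29 0.05 0.11] turn 0.3 rows>=0.1
```

>>> {"method": "send_rows", "body": {
  "moves": [
    [0.25,0,0.1,0.2],
    [0.1,0,0,0],
    [0,0,0,0],
    [0,0,0,0],
    [0,0,0,0],
    [0,0,0,0],
    [0,0,0,0]
  ],
  "hand": 1
}}

```text
clock: 10.78
tool_pos: [0.6636, -0.0682, 0.0092]
orientation: [0.713, -0.061, -0.697, -0.043]
force: [-0.1, -0.8, -0.9]
width: 0.0216
```

Run:
```python
from h import *
go(.56,.2626,.1,-2)
```

```text
t10.78 pos [ 0.6636 -0.0682  0.0092] psi -8.5 w 21.6 tilt [ 0.021 -0.026 -0.999] F [-0.1 -0.8 -0.9]
remaining cm [-10.16 -30.98  14.86] turn -6.5 rows>=8.7
```

>>> {"method": "send_rows", "body": {
  "moves": [
    [-1,0,0,0],
    [-3,0,0,-3],
    [-3,0,0,-3],
    [-2,0,0,0],
    [0,-1,0.5,0],
    [0,-3,1.4,0],
    [0,-3.4,1.6,0],
    [0,-3.4,1.6,0]
  ]
}}

```text
clock: 11.45
tool_pos: [0.6135, 0.0418, 0.0988]
orientation: [0.714, -0.027, -0.699, -0.008]
force: [1.1, 0.2, -3.2]
width: 0.0215
```

Run:
```python
from h import *
go(.56,.2626,.09,-2)
```

```text
t11.45 pos [0.6135 0.0418 0.0988] psi -2.8 w 21.5 tilt [ 0.02  -0.027 -0.999] F [ 1.1  0.2 -3.2]
remaining cm [  0.17 -21.81   6.43] turn -0.8 rows>=5.5
```

>>> {"method": "send_rows", "body": {
  "moves": [
    [0,-3.7,1.1,0],
    [0,-3.7,1.1,0],
    [0,-3.7,1.1,-0.5],
    [0,-3.7,1.1,0],
    [0,-2.8,0.7,0],
    [0,-1.3,0.4,0],
    [0,-0.3,0,0],
    [0,0,0,0]
  ]
}}

```text
clock: 12.12
tool_pos: [0.55, 0.2549, 0.0844]
orientation: [0.71, -0.021, -0.704, -0.003]
force: [-0.0, -0.4, -1.7]
width: 0.0215
```

Run:
```python
from h import *
go(.56,.2626,.014,-2)
r=read_camera("wrist"); cv2.imwrite("pics/w5.png",r["image"][:,:,::-1])
```

```text
t12.12 pos [0.55   0.2549 0.0844] psi -2.0 w 21.5 tilt [ 0.008 -0.025 -1.   ] F [-0.  -0.4 -1.7]
remaining cm [ 7.02 -0.99 -0.91] turn 0.0 rows>=1.7
```

View pics/w5.png

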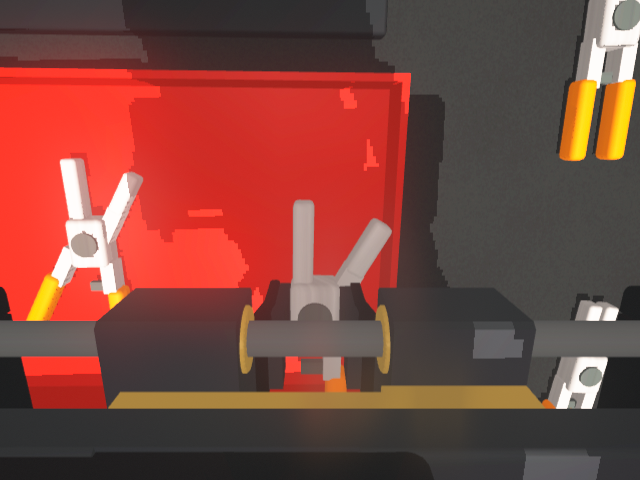

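>>> {"method": "send_rows", "body": {
  "moves": [
    [1.5,-0.6,-0.4,0],
    [2,-0.3,-0.4,0],
    [2,0,0,0],
    [0.8,0,0,0],
    [0,0,0,0]
  ]
}}

```text
clock: 12.58
tool_pos: [0.5619, 0.2557, 0.0197]
orientation: [0.711, -0.024, -0.703, -0.005]
force: [-0.3, -0.4, -1.2]
width: 0.0216
```

Run:
```python
from h import *
go(.56,.2626,.013,-2)
```

```text
t12.58 pos [0.5619 0.2557 0.0197] psi -2.4 w 21.6 tilt [ 0.01  -0.027 -1.   ] F [-0.3 -0.4 -1.2]
remaining cm [ 0.65 -0.7   0.22] turn -0.4 rows>=0.2
```

>>> {"method": "send_rows", "body": {
  "moves": [
    [0.3,-0.6,0,0],
    [0.3,0,0,0],
    [0.15,0,0,0],
    [0,0,0,0]
  ]
}}

```text
clock: 12.92
tool_pos: [0.5638, 0.2595, 0.0137]
orientation: [0.711, -0.025, -0.703, -0.006]
force: [0.8, 0.8, -0.9]
width: 0.0213
```

>>> {"method": "send_rows", "body": {
  "moves": [
    [0.2,0,0,0],
    [0.1,0,0,0],
    [0,0,0,0]
  ]
}}

```text
clock: 13.17
tool_pos: [0.5659, 0.2601, 0.0135]
orientation: [0.713, -0.025, -0.701, -0.007]
force: [-0.3, 0.1, -2.1]
width: 0.0219
```

>>> {"method": "send_rows", "body": {
  "moves": [
    [0.2,0,0.1,0],
    [0.15,0,0,0],
    [0,0,0,0]
  ]
}}

```text
clock: 13.42
tool_pos: [0.5668, 0.2607, 0.0135]
orientation: [0.714, -0.024, -0.7, -0.007]
force: [0.8, -0.5, -2.1]
width: 0.022
```

>>> {"method": "send_rows", "body": {
  "moves": [
    [0.3,0,0.1,0],
    [0.2,0,0,0],
    [0,0,0,0]
  ]
}}

```text
clock: 13.67
tool_pos: [0.5681, 0.2613, 0.0135]
orientation: [0.716, -0.024, -0.698, -0.007]
force: [-0.0, -0.3, -2.1]
width: 0.0216
```

>>> {"method": "send_rows", "body": {
  "moves": [
    [0.4,0,0.2,0],
    [0.4,0,0.2,0]
  ]
}}

```text
clock: 13.83
tool_pos: [0.5688, 0.2618, 0.012]
orientation: [0.718, -0.024, -0.695, -0.007]
force: [-9.7, -6.8, 30.4]
width: 0.0216
```

>>> {"method": "send_rows", "body": {
  "moves": [
    [-0.05,0,0,0]
  ]
}}

```text
clock: 13.92
tool_pos: [0.5694, 0.2619, 0.0137]
orientation: [0.719, -0.023, -0.694, -0.007]
force: [0.2, 0.2, -2.0]
width: 0.0218
```

>>> {"method": "send_rows", "body": {
  "moves": [
    [0,0,0,0],
    [0,0,0,0],
    [0,0,0,0],
    [0,0,0,0],
    [0,0,0,0]
  ],
  "hand": 0.4
}}

```text
clock: 14.33
tool_pos: [0.5694, 0.2622, 0.0125]
orientation: [0.719, -0.023, -0.694, -0.007]
force: [-1.0, -0.7, 0.1]
width: 0.0467
```

>>> {"method": "send_rows", "body": {
  "moves": [
    [-1,0,0,0],
    [-2.5,0,0,0],
    [-3,0,0,0],
    [-3,0,0,0]
  ]
}}

```text
clock: 14.67
tool_pos: [0.5586, 0.2618, 0.1005]
orientation: [0.713, -0.026, -0.701, -0.005]
force: [0.2, 0.4, 0.3]
width: 0.0522
```

Run:
```python
from h import *
go(.68,.0803,.12,-0.5)
for n in("wrist","side"):
    r=read_camera(n); cv2.imwrite(f"pics/{n}6.png",r["image"][:,:,::-1])
```

```text
t14.67 pos [0.5586 0.2618 0.1005] psi -2.5 w 52.2 tilt [ 0.016 -0.029 -0.999] F [0.2 0.4 0.3]
remaining cm [ -1.23  17.65 -12.94] turn -2.0 rows>=5.3
```

View pics/wrist6.png

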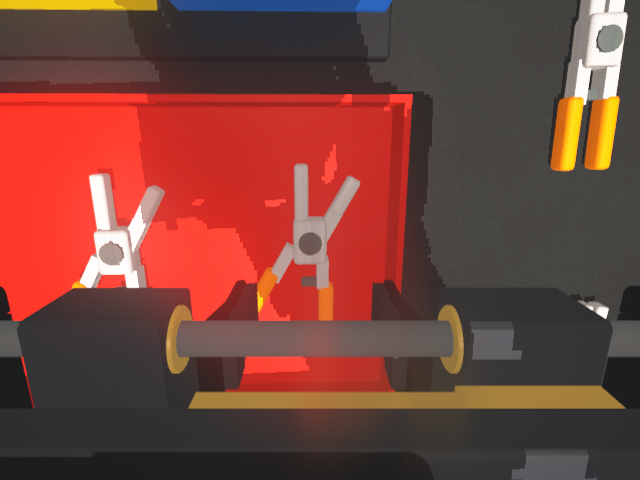

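View pics/side6.png

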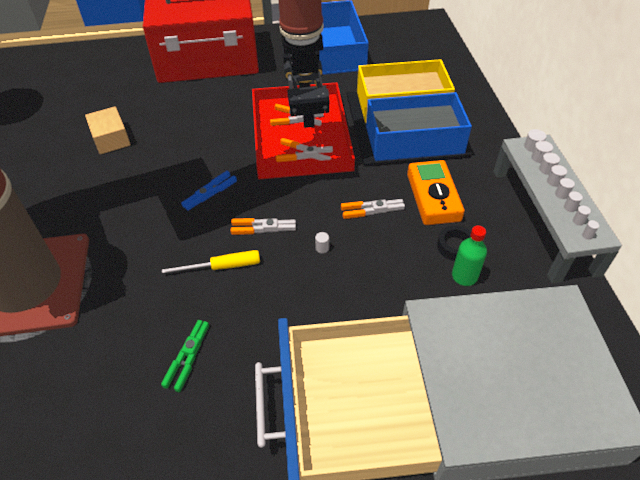

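>>> {"method": "send_rows", "body": {
  "moves": [
    [-0.5,2,-1.5,0],
    [-0.4,3.1,-2.3,0],
    [-0.3,3.1,-2.3,-1],
    [0,3.1,-2.3,-1],
    [0,3,-2.2,0],
    [0,1.6,-1.3,0],
    [0,0.5,-0.5,0],
    [0,0,0,0]
  ]
}}

```text
clock: 15.43
tool_pos: [0.6866, 0.0922, 0.1299]
orientation: [0.718, -0.009, -0.696, 0.008]
force: [-0.2, 0.5, -0.4]
width: 0.0519
```

Run:
```python
from h import *
go(.68,.0803,.005,-.5)
s=sense();r=read_camera("wrist")
crop(r,"w7c",230,150,390,320,4)
for u in(310,320,330):
  for v in (240,260,280): print(u,v,p2w(r,u,v,.02,s))
```

```text
t15.43 pos [0.6866 0.0922 0.1299] psi -0.1 w 51.9 tilt [ 0.032 -0.024 -0.999] F [-0.2  0.5 -0.4]
remaining cm [12.48  0.89  1.05] turn 0.4 rows>=3.1
310 240 [0.68948447 0.09225757 0.02      ]
310 260 [0.67428433 0.09233815 0.02      ]
310 280 [0.65868841 0.09242083 0.02      ]
320 240 [0.68942453 0.08495123 0.02      ]
320 260 [0.67421386 0.08493791 0.02      ]
320 280 [0.65860689 0.08492424 0.02      ]
330 240 [0.6893645  0.07763563 0.02      ]
330 260 [0.67414331 0.07752817 0.02      ]
330 280 [0.65852527 0.07741789 0.02      ]
```

View pics/w7c.png

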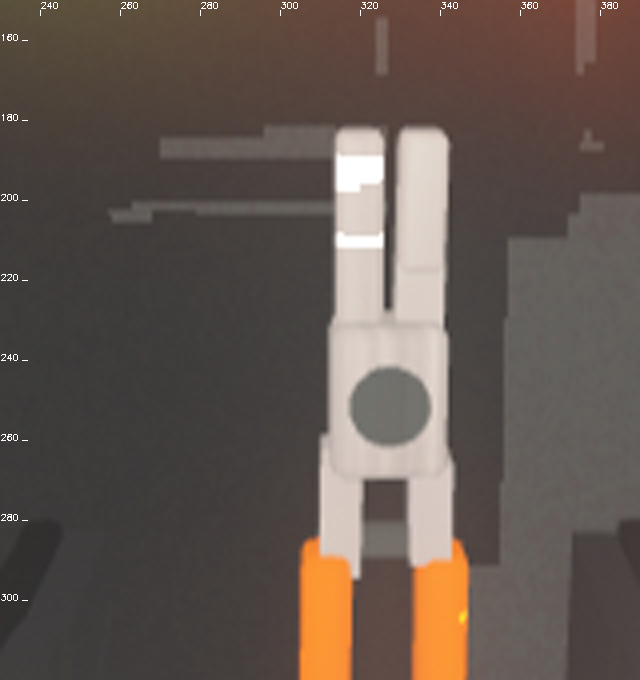

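>>> {"method": "send_rows", "body": {
  "moves": [
    [2,0.4,0.5,0.3],
    [3,0.3,0.3,0],
    [3,0,0.2,0],
    [2.5,0,0,0],
    [1.2,0,0,0],
    [0,0,0,0]
  ]
}}

```text
clock: 15.98
tool_pos: [0.6754, 0.0937, 0.0104]
orientation: [0.718, -0.006, -0.696, 0.008]
force: [-1.0, -0.1, 0.1]
width: 0.0524
```

Run:
```python
from h import *
go(.6805,.08,.004,-.5)
```

```text
t15.98 pos [0.6754 0.0937 0.0104] psi 0.1 w 52.4 tilt [ 0.032 -0.02  -0.999] F [-1.  -0.1  0.1]
remaining cm [ 0.68  1.36 -0.49] turn 0.6 rows>=0.4
```

>>> {"method": "send_rows", "body": {
  "moves": [
    [0.1,0.9,-0.3,0.4],
    [0.3,0.5,-0.2,0],
    [0.3,0,0,0],
    [0,0,0,0]
  ]
}}

```text
clock: 16.32
tool_pos: [0.6816, 0.0815, 0.0066]
orientation: [0.719, -0.008, -0.695, 0.006]
force: [0.1, -0.2, -0.4]
width: 0.0524
```

Run:
```python
from h import *
go(.6805,.08,.003,-.5)
```

```text
t16.32 pos [0.6816 0.0815 0.0066] psi -0.1 w 52.4 tilt [ 0.034 -0.02  -0.999] F [ 0.1 -0.2 -0.4]
remaining cm [0.36 0.14 0.12] turn 0.4 rows>=0.1
```

Counter the upward drift while closing.

>>> {"method": "send_rows", "body": {
  "moves": [
    [0.3,0.1,0.1,0.2],
    [0.1,0,0.05,0],
    [0.1,0,0.05,0],
    [0.1,0,0.05,0],
    [0.1,0,0.05,0],
    [0.05,0,0,0],
    [0,0,0,0],
    [0,0,0,0]
  ],
  "hand": 1
}}

```text
clock: 16.98
tool_pos: [0.6823, 0.0797, 0.0034]
orientation: [0.722, -0.009, -0.692, 0.004]
force: [0.6, -0.5, -0.2]
width: 0.0218
```

Run:
```python
from h import *
go(.6805,.08,.1,-.5)
```

```text
t16.98 pos [0.6823 0.0797 0.0034] psi -0.4 w 21.8 tilt [ 0.042 -0.019 -0.999] F [ 0.6 -0.5 -0.2]
remaining cm [-9.66  0.15 -0.23] turn 0.1 rows>=2.4
```

>>> {"method": "send_rows", "body": {
  "moves": [
    [-1,0,0,0],
    [-3,0,0,0],
    [-3,0,0,0.5],
    [-3,0,0.5,0.5],
    [-2,1,1,0.5],
    [0,3,1.2,0.5],
    [0,3.8,1.1,0.5],
    [0,3.8,1.1,0.3]
  ]
}}

```text
clock: 17.65
tool_pos: [0.6212, -0.0269, 0.1299]
orientation: [0.721, -0.022, -0.693, -0.011]
force: [0.6, -1.1, -2.3]
width: 0.0218
```

Run:
```python
from h import *
go(.553,-.373,.12,-3.1)
```

```text
t17.65 pos [ 0.6212 -0.0269  0.1299] psi -2.7 w 21.8 tilt [ 0.039 -0.017 -0.999] F [ 0.6 -1.1 -2.3]
remaining cm [ 1.3  34.88  5.23] turn 0.4 rows>=8.6
```

>>> {"method": "send_rows", "body": {
  "moves": [
    [0,3.9,0.6,0],
    [0,3.9,0.6,0],
    [0,3.9,0.6,0],
    [0,3.9,0.6,0],
    [0,3.9,0.6,0],
    [0,3.9,0.6,0],
    [0,3.8,0.5,0],
    [0,2.5,0.4,0]
  ]
}}

```text
clock: 18.32
tool_pos: [0.556, -0.3345, 0.1392]
orientation: [0.722, -0.022, -0.691, -0.009]
force: [-0.4, 0.3, -1.2]
width: 0.0218
```

>>> {"method": "send_rows", "body": {
  "moves": [
    [0,1.3,0.1,0],
    [0,0.4,0,0],
    [0,0,0,0]
  ]
}}

```text
clock: 18.57
tool_pos: [0.5519, -0.3577, 0.1405]
orientation: [0.722, -0.025, -0.691, -0.011]
force: [0.5, 0.8, -1.9]
width: 0.0216
```

Run:
```python
from h import *
go(.553,-.373,.1,-3.1)
s=sense();r=read_camera("wrist"); cv2.imwrite("pics/w8.png",r["image"][:,:,::-1])
r=read_camera("top"); cv2.imwrite("pics/t8.png",r["image"][:,:,::-1])
```

```text
t18.57 pos [ 0.5519 -0.3577  0.1405] psi -3.0 w 21.6 tilt [ 0.043 -0.02  -0.999] F [ 0.5  0.8 -1.9]
remaining cm [ 4.08  1.45 -0.01] turn 0.1 rows>=1.1
```

View pics/w8.png

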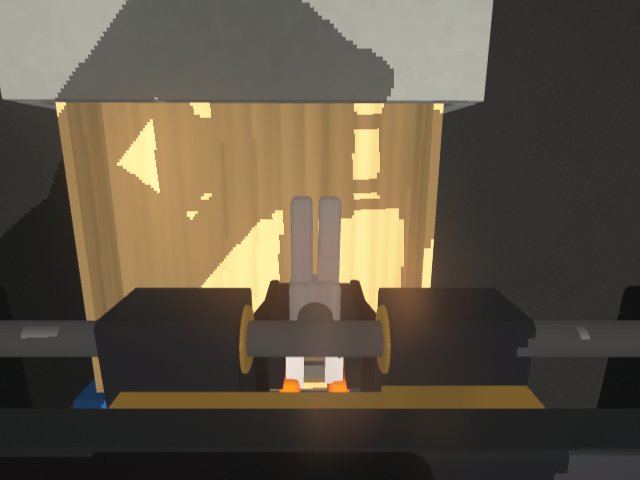

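View pics/t8.png

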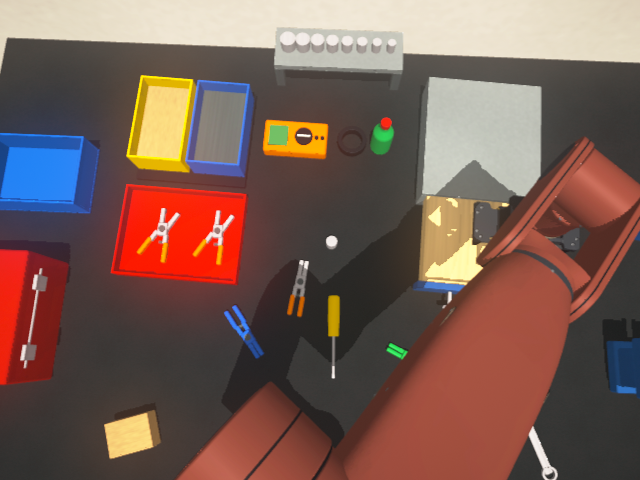

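>>> {"method": "send_rows", "body": {
  "moves": [
    [1.5,0.8,0,0],
    [2.5,0.6,0.2,0],
    [2.5,0,0.2,0],
    [2,0,0,0],
    [1,0,0,0],
    [0,0,0,0]
  ]
}}

```text
clock: 19.17
tool_pos: [0.5586, -0.3602, 0.0451]
orientation: [0.724, -0.019, -0.69, -0.006]
force: [0.2, 0.5, -1.7]
width: 0.022
```

Run:
```python
from h import *
go(.553,-.373,.0255,-3.1)
```

```text
t19.17 pos [ 0.5586 -0.3602  0.0451] psi -2.1 w 22.0 tilt [ 0.047 -0.018 -0.999] F [ 0.2  0.5 -1.7]
remaining cm [1.95 1.27 0.61] turn 1.0 rows>=0.6
```

>>> {"method": "send_rows", "body": {
  "moves": [
    [0.5,0.9,0.5,0.8],
    [0.6,0.6,0.3,0.2],
    [0.4,0,0,0],
    [0,0,0,0]
  ]
}}

```text
clock: 19.5
tool_pos: [0.5526, -0.3742, 0.0314]
orientation: [0.724, -0.024, -0.689, -0.011]
force: [-0.1, -0.1, -1.5]
width: 0.0218
```

Run:
```python
from h import *
go(.553,-.373,.0255,-3.1)
```

```text
t19.50 pos [ 0.5526 -0.3742  0.0314] psi -2.9 w 21.8 tilt [ 0.049 -0.019 -0.999] F [-0.1 -0.1 -1.5]
remaining cm [ 0.59 -0.13 -0.  ] turn 0.2 rows>=0.1
```

>>> {"method": "send_rows", "body": {
  "moves": [
    [0.3,0,0,0],
    [0.3,0,0,0],
    [0.1,0,0,0]
  ]
}}

```text
clock: 19.75
tool_pos: [0.554, -0.3762, 0.0265]
orientation: [0.725, -0.026, -0.688, -0.011]
force: [-0.4, 1.3, -2.1]
width: 0.022
```

>>> {"method": "send_rows", "body": {
  "moves": [
    [0.2,0,0.05,0],
    [0.1,0,0.05,0]
  ]
}}

```text
clock: 19.92
tool_pos: [0.5545, -0.3768, 0.0254]
orientation: [0.726, -0.026, -0.687, -0.011]
force: [-0.5, 4.1, 5.3]
width: 0.0216
```

Contact. Release.

>>> {"method": "send_rows", "body": {
  "moves": [
    [0,0,0,0],
    [0,0,0,0],
    [0,0,0,0],
    [0,0,0,0],
    [0,0,0,0]
  ],
  "hand": 0.4
}}

```text
clock: 20.33
tool_pos: [0.5557, -0.3778, 0.027]
orientation: [0.727, -0.027, -0.686, -0.01]
force: [0.2, -0.4, 0.0]
width: 0.047
```

>>> {"method": "send_rows", "body": {
  "moves": [
    [-1,0,0,0],
    [-2.5,0,0,0],
    [-3,0,0,0],
    [-3,0,0,0],
    [-1,0,0,0]
  ]
}}

```text
clock: 20.75
tool_pos: [0.5463, -0.3726, 0.1316]
orientation: [0.724, -0.024, -0.689, -0.012]
force: [1.4, -0.6, 0.1]
width: 0.0519
```

Run:
```python
from h import *
go(.457,.0645,.12,-7.8)
s=sense();r=read_camera("wrist"); cv2.imwrite("pics/w9.png",r["image"][:,:,::-1])
```

```text
t20.75 pos [ 0.5463 -0.3726  0.1316] psi -3.0 w 51.9 tilt [ 0.049 -0.019 -0.999] F [ 1.4 -0.6  0.1]
remaining cm [ -0.09 -43.19  11.2 ] turn 4.8 rows>=10.9
```

View pics/w9.png

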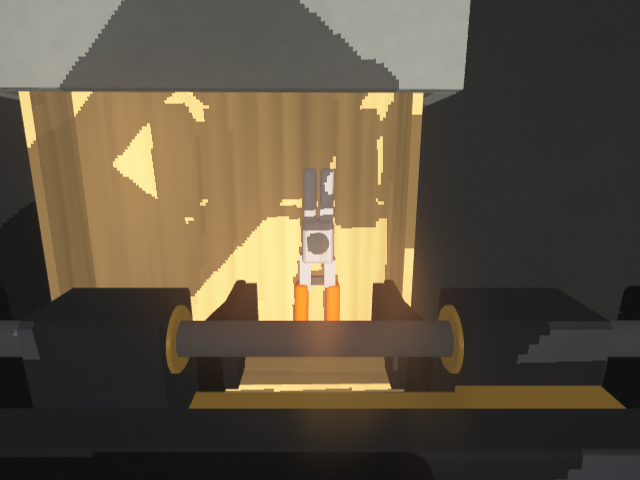

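Placed, still shut. On to the last one (LL).

>>> {"method": "send_rows", "body": {
  "moves": [
    [-0.3,-2,0.6,0],
    [0,-3.7,1,0],
    [0,-3.8,1,0],
    [0,-3.8,1,0],
    [0,-3.8,1,0],
    [0,-3.8,1,0],
    [0,-3.8,1,0],
    [0,-3.8,1,0]
  ]
}}

```text
clock: 21.47
tool_pos: [0.4828, -0.0823, 0.1216]
orientation: [0.725, -0.031, -0.688, -0.014]
force: [0.6, 0.2, 0.6]
width: 0.0518
```

>>> {"method": "send_rows", "body": {
  "moves": [
    [0,-3.8,1,0],
    [0,-3.8,1,0],
    [0,-2.5,0.6,2],
    [0,-1.3,0.4,2],
    [0,-0.5,0,0.8],
    [0,0,0,0]
  ]
}}

```text
clock: 21.97
tool_pos: [0.4519, 0.0518, 0.1108]
orientation: [0.721, -0.057, -0.689, -0.044]
force: [0.5, 0.1, 0.3]
width: 0.0525
```

Run:
```python
from h import *
go(.457,.0645,.12,-7.8)
```

```text
t21.97 pos [0.4519 0.0518 0.1108] psi -8.3 w 52.5 tilt [ 0.044 -0.022 -0.999] F [0.5 0.1 0.3]
remaining cm [-0.93 -1.31 -0.37] turn -0.5 rows>=0.4
```

>>> {"method": "send_rows", "body": {
  "moves": [
    [0,-0.9,0,-0.4],
    [0,-0.4,0,0],
    [0,0,0,0],
    [0,0,0,0]
  ]
}}

```text
clock: 22.3
tool_pos: [0.453, 0.0651, 0.1087]
orientation: [0.721, -0.054, -0.69, -0.041]
force: [0.3, 0.0, 0.9]
width: 0.0521
```

Run:
```python
from h import *
go(.457,.0645,.005,-7.8)
s=sense();r=read_camera("wrist")
crop(r,"w10c",230,150,390,320,4)
for u in(310,320,330):
  for v in (240,260,280): print(u,v,p2w(r,u,v,.02,s))
```

```text
t22.30 pos [0.453  0.0651 0.1087] psi -7.8 w 52.1 tilt [ 0.042 -0.022 -0.999] F [0.3 0.  0.9]
remaining cm [10.38 -0.16  0.05] turn 0.0 rows>=2.5
310 240 [0.46210456 0.0648048  0.02      ]
310 260 [0.44825559 0.06674107 0.02      ]
310 280 [0.43406616 0.06872494 0.02      ]
320 240 [0.46116319 0.05812649 0.02      ]
320 260 [0.44729661 0.05998249 0.02      ]
320 280 [0.43308898 0.06188414 0.02      ]
330 240 [0.46022099 0.05144228 0.02      ]
330 260 [0.44633677 0.05321787 0.02      ]
330 280 [0.43211091 0.05503716 0.02      ]
```

View pics/w10c.png

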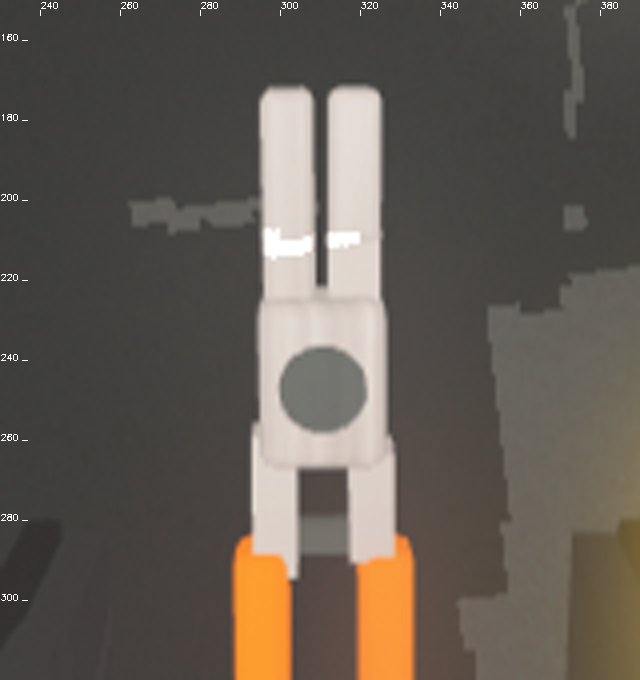

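>>> {"method": "send_rows", "body": {
  "moves": [
    [1.5,0,0,0],
    [3,-0.1,0,0],
    [3,0,0,0],
    [1.7,0,0,0],
    [0.4,0,0,0],
    [0,0,0,0]
  ]
}}

```text
clock: 22.85
tool_pos: [0.462, 0.0605, 0.0124]
orientation: [0.723, -0.056, -0.687, -0.042]
force: [-0.5, 0.1, 0.4]
width: 0.0524
```

Run:
```python
from h import *
go(.457,.065,.004,-7.8)
```

```text
t22.85 pos [0.462  0.0605 0.0124] psi -8.0 w 52.4 tilt [ 0.049 -0.023 -0.999] F [-0.5  0.1  0.4]
remaining cm [ 0.8  -0.39  0.6 ] turn -0.2 rows>=0.3
```

>>> {"method": "send_rows", "body": {
  "moves": [
    [0.4,-0.3,0.4,0],
    [0.4,-0.1,0.2,0],
    [0.1,0,0.1,0]
  ]
}}

```text
clock: 23.1
tool_pos: [0.4576, 0.0647, 0.0047]
orientation: [0.724, -0.057, -0.686, -0.043]
force: [-1.2, 0.2, 0.6]
width: 0.0523
```

>>> {"method": "send_rows", "body": {
  "moves": [
    [0.1,0,0.1,0],
    [0.1,0,0.05,0],
    [0.1,0,0.05,0],
    [0.1,0,0.05,0],
    [0.1,0,0.05,0],
    [0.05,0,0,0],
    [0,0,0,0],
    [0,0,0,0]
  ],
  "hand": 1
}}

```text
clock: 23.77
tool_pos: [0.457, 0.0655, 0.0018]
orientation: [0.726, -0.056, -0.684, -0.043]
force: [-0.9, -0.0, 0.3]
width: 0.0221
```

Run:
```python
from h import *
go(.559,-.273,.13,-3.1)
```

```text
t23.77 pos [0.457  0.0655 0.0018] psi -8.1 w 22.1 tilt [ 0.058 -0.023 -0.998] F [-0.9 -0.   0.3]
remaining cm [-11.4   32.28 -15.56] turn -5.0 rows>=9.2
```

>>> {"method": "send_rows", "body": {
  "moves": [
    [-1,0,0,0],
    [-3,0,0,0],
    [-3.5,0,0,-1.5],
    [-3,0,-0.5,-2],
    [-1.5,1.5,-1,-1.5],
    [-0.3,3,-1.6,0],
    [0,3.4,-1.7,0],
    [0,3.4,-1.7,0]
  ]
}}

```text
clock: 24.43
tool_pos: [0.5041, -0.0455, 0.1371]
orientation: [0.725, -0.021, -0.689, -0.006]
force: [0.6, 0.3, -2.7]
width: 0.0215
```

Run:
```python
from h import *
go(.559,-.273,.13,-3.1)
```

```text
t24.43 pos [ 0.5041 -0.0455  0.1371] psi -2.2 w 21.5 tilt [ 0.051 -0.021 -0.998] F [ 0.6  0.3 -2.7]
remaining cm [ 1.47 22.5  -6.3 ] turn 0.9 rows>=5.7
```

>>> {"method": "send_rows", "body": {
  "moves": [
    [0,3.7,-1,0.3],
    [0,3.7,-1,0.3],
    [0,3.7,-1,0.3],
    [0,3.7,-1,0],
    [0,2.8,-0.8,0],
    [0,1.5,-0.4,0],
    [0,0.4,-0.2,0],
    [0,0,0,0]
  ]
}}

```text
clock: 25.1
tool_pos: [0.5504, -0.26, 0.1495]
orientation: [0.726, -0.029, -0.686, -0.013]
force: [-0.4, 0.3, -3.0]
width: 0.0216
```

Run:
```python
from h import *
go(.559,-.273,.1,-3.1)
s=sense();r=read_camera("wrist"); cv2.imwrite("pics/w11.png",r["image"][:,:,::-1])
```

```text
t25.10 pos [ 0.5504 -0.26    0.1495] psi -3.5 w 21.6 tilt [ 0.056 -0.025 -0.998] F [-0.4  0.3 -3. ]
remaining cm [ 5.02  1.14 -0.65] turn -0.4 rows>=1.3
```

View pics/w11.png

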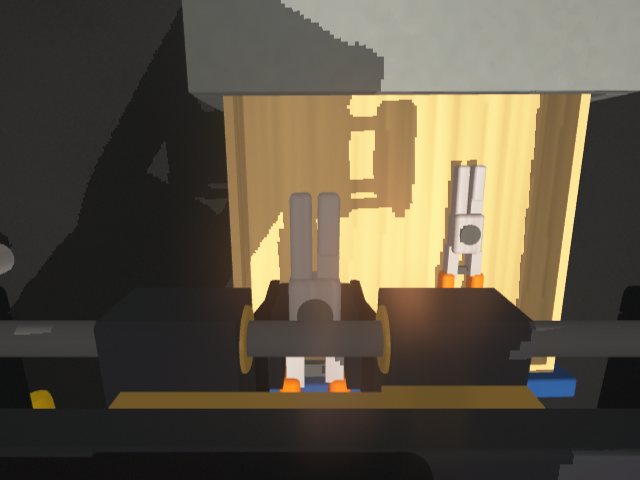

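>>> {"method": "send_rows", "body": {
  "moves": [
    [1.5,0.9,-0.3,-0.3],
    [2.5,0.5,-0.3,0],
    [2.5,0.2,0.1,0],
    [2,0,0.1,0],
    [1,0,0,0],
    [0,0,0,0]
  ]
}}

```text
clock: 25.65
tool_pos: [0.5599, -0.2686, 0.0547]
orientation: [0.727, -0.024, -0.686, -0.009]
force: [-0.5, 0.1, -2.7]
width: 0.022
```

Run:
```python
from h import *
go(.557,-.275,.024,-3.1)
```

```text
t25.65 pos [ 0.5599 -0.2686  0.0547] psi -2.7 w 22.0 tilt [ 0.057 -0.022 -0.998] F [-0.5  0.1 -2.7]
remaining cm [3.06 0.59 0.44] turn 0.4 rows>=0.8
```

>>> {"method": "send_rows", "body": {
  "moves": [
    [1,0.4,0.3,0.3],
    [1,0.3,0.2,0],
    [0.5,0,0.1,0],
    [0,0,0,0]
  ]
}}

```text
clock: 25.98
tool_pos: [0.5559, -0.274, 0.03]
orientation: [0.728, -0.025, -0.685, -0.009]
force: [-0.4, -0.5, -2.6]
width: 0.0223
```

>>> {"method": "send_rows", "body": {
  "moves": [
    [0.2,0,0,0],
    [0.2,0,0,0]
  ]
}}

```text
clock: 26.15
tool_pos: [0.5568, -0.2748, 0.027]
orientation: [0.728, -0.025, -0.685, -0.009]
force: [-0.8, 0.1, -2.3]
width: 0.0215
```

>>> {"method": "send_rows", "body": {
  "moves": [
    [0.15,0,0,0],
    [0.15,0,0,0]
  ]
}}

```text
clock: 26.32
tool_pos: [0.5577, -0.2755, 0.0248]
orientation: [0.729, -0.025, -0.684, -0.009]
force: [-0.1, 0.1, -2.1]
width: 0.0216
```

>>> {"method": "send_rows", "body": {
  "moves": [
    [0.15,0,0.05,0],
    [0.1,0,0.05,0]
  ]
}}

```text
clock: 26.48
tool_pos: [0.5582, -0.2758, 0.0238]
orientation: [0.73, -0.026, -0.683, -0.009]
force: [-1.6, 3.7, 7.3]
width: 0.0219
```

>>> {"method": "send_rows", "body": {
  "moves": [
    [0,0,0,0],
    [0,0,0,0],
    [0,0,0,0],
    [0,0,0,0],
    [0,0,0,0]
  ],
  "hand": 0.4
}}

```text
clock: 26.9
tool_pos: [0.5597, -0.2771, 0.0257]
orientation: [0.731, -0.027, -0.682, -0.008]
force: [-0.3, -0.3, 0.6]
width: 0.0469
```

>>> {"method": "send_rows", "body": {
  "moves": [
    [-1,0,0,0],
    [-2.5,0,0,0],
    [-3,0,0,0],
    [-3,0,0,0],
    [-1,0,0,0]
  ]
}}

```text
clock: 27.32
tool_pos: [0.5489, -0.2721, 0.1309]
orientation: [0.728, -0.025, -0.685, -0.01]
force: [0.6, -0.1, 1.0]
width: 0.0524
```

Run:
```python
from h import *
go(.36,-.31,.13,-3.1)
s=sense();r=read_camera("wrist"); cv2.imwrite("pics/w12.png",r["image"][:,:,::-1])
r=read_camera("side"); crop(r,"s12",225,240,475,480,3)
t=read_camera("top"); print(p2w(t,444.5,306,.047),p2w(t,500.5,312,.047))
```

```text
t27.32 pos [ 0.5489 -0.2721  0.1309] psi -2.8 w 52.4 tilt [ 0.059 -0.022 -0.998] F [ 0.6 -0.1  1. ]
remaining cm [-0.94  4.72 18.66] turn 0.3 rows>=4.7
[ 0.41252028 -0.25296591  0.047     ] [ 0.4046629  -0.37433124  0.047     ]
```

View pics/w12.png

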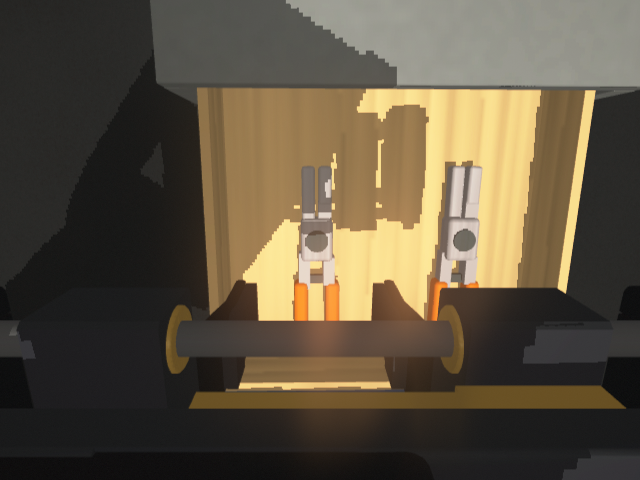

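View pics/s12.png

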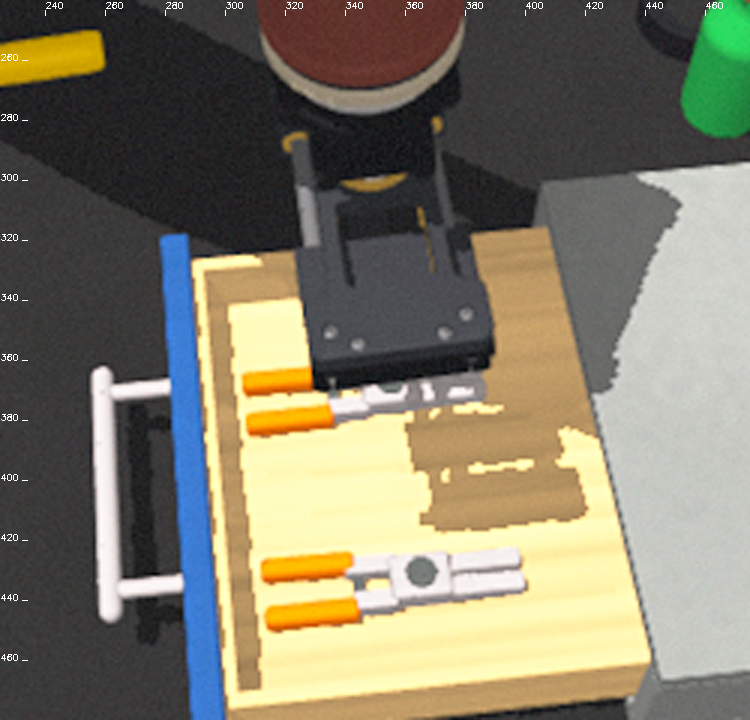

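>>> {"method": "send_rows", "body": {
  "moves": [
    [0,0.5,2,0],
    [0,0.9,3.7,0],
    [0,0.9,3.7,0],
    [-0.5,0.9,3.7,0.2],
    [-0.4,0.8,3,0],
    [0,0.4,1.6,0],
    [0,0,0.5,0],
    [0,0,0,0]
  ],
  "hand": 1
}}

```text
clock: 28.13
tool_pos: [0.3499, -0.2983, 0.1086]
orientation: [0.721, -0.018, -0.693, -0.018]
force: [0.2, 0.3, -0.6]
width: 0.0067
```

Run:
```python
from h import *
go(.36,-.311,.032,-3.1)
```

```text
t28.13 pos [ 0.3499 -0.2983  0.1086] psi -2.9 w 6.7 tilt [ 0.039 -0.002 -0.999] F [ 0.2  0.3 -0.6]
remaining cm [ 7.7   1.23 -0.77] turn 0.2 rows>=1.9
```

>>> {"method": "send_rows", "body": {
  "moves": [
    [1,0.8,0,0],
    [2.5,0.5,0,0],
    [2.5,0.2,0,0],
    [1,0,0,0],
    [0,0,0,0]
  ]
}}

```text
clock: 28.55
tool_pos: [0.3551, -0.3123, 0.033]
orientation: [0.721, -0.017, -0.693, -0.018]
force: [-0.3, 1.0, -0.0]
width: 0.0007
```

Run:
```python
from h import *
go(.37,-.311,.032,-3.1)
r=read_camera("side"); crop(r,"s13",225,240,475,480,3)
```

```text
t28.55 pos [ 0.3551 -0.3123  0.033 ] psi -2.9 w 0.7 tilt [ 0.04   0.    -0.999] F [-0.3  1.  -0. ]
remaining cm [ 0.16 -0.21 -1.48] turn 0.2 rows>=0.4
```

View pics/s13.png

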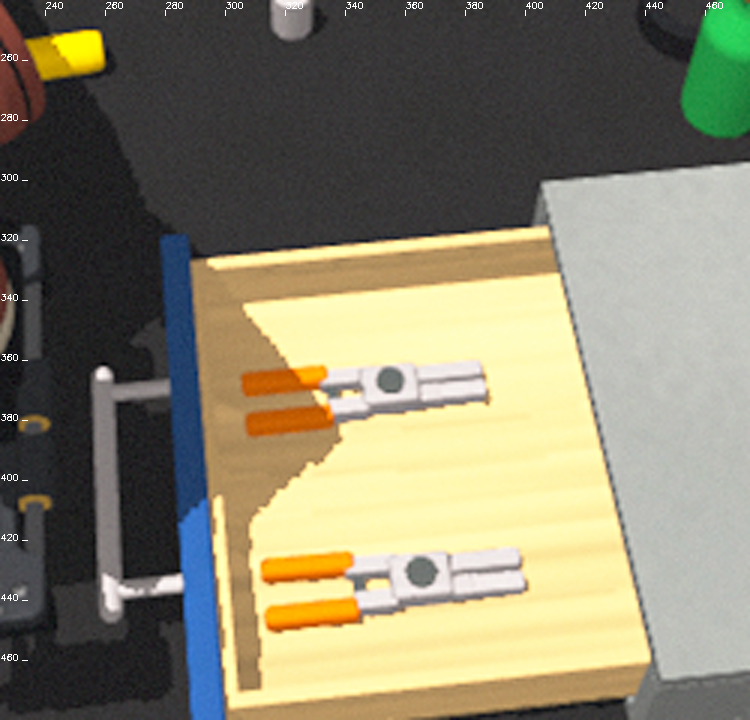

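>>> {"method": "send_rows", "body": {
  "moves": [
    [0,0,-1,0],
    [0.05,0,-1,0],
    [0.05,0,-0.8,0],
    [0.05,0,-0.8,0],
    [0.05,0,-1,0],
    [0.05,0,-1,0],
    [0.05,0,-1,0],
    [0.05,0,-1,0]
  ]
}}

```text
clock: 29.27
tool_pos: [0.4404, -0.3162, 0.0354]
orientation: [0.721, -0.017, -0.692, -0.017]
force: [-1.2, -0.9, -1.8]
width: 0.0004
```

>>> {"method": "send_rows", "body": {
  "moves": [
    [0.05,0,-1.2,0],
    [0.05,0,-1.2,0],
    [0.05,0,-1.2,0],
    [0.05,0,-1.2,0]
  ]
}}

```text
clock: 29.6
tool_pos: [0.4932, -0.3189, 0.0354]
orientation: [0.721, -0.017, -0.692, -0.017]
force: [-1.9, -1.1, -1.5]
width: 0.0003
```

Run:
```python
from h import *
go(.58,-.323,.032,-3.1)
```

```text
t29.60 pos [ 0.4932 -0.3189  0.0354] psi -2.8 w 0.3 tilt [ 0.04  -0.002 -0.999] F [-1.9 -1.1 -1.5]
remaining cm [ 0.7  -0.01 -8.67] turn 0.3 rows>=2.1
```

>>> {"method": "send_rows", "body": {
  "moves": [
    [0.1,0,-1.2,0],
    [0.05,0,-1.2,0],
    [0.05,0,-1.2,0],
    [0.05,0,-1,0],
    [0.05,0,-0.8,0],
    [0.05,0,-0.6,0]
  ]
}}

```text
clock: 30.1
tool_pos: [0.5623, -0.3223, 0.0349]
orientation: [0.722, -0.018, -0.692, -0.016]
force: [-0.2, -0.1, 0.9]
width: 0.0004
```

Run:
```python
from h import *
go(.58,-.323,.032,-3.1)
r=read_camera("side"); crop(r,"s14",225,240,475,480,3)
```

```text
t30.10 pos [ 0.5623 -0.3223  0.0349] psi -2.7 w 0.4 tilt [ 0.043 -0.004 -0.999] F [-0.2 -0.1  0.9]
remaining cm [ 0.37 -0.01 -1.76] turn 0.4 rows>=0.4
```

View pics/s14.png

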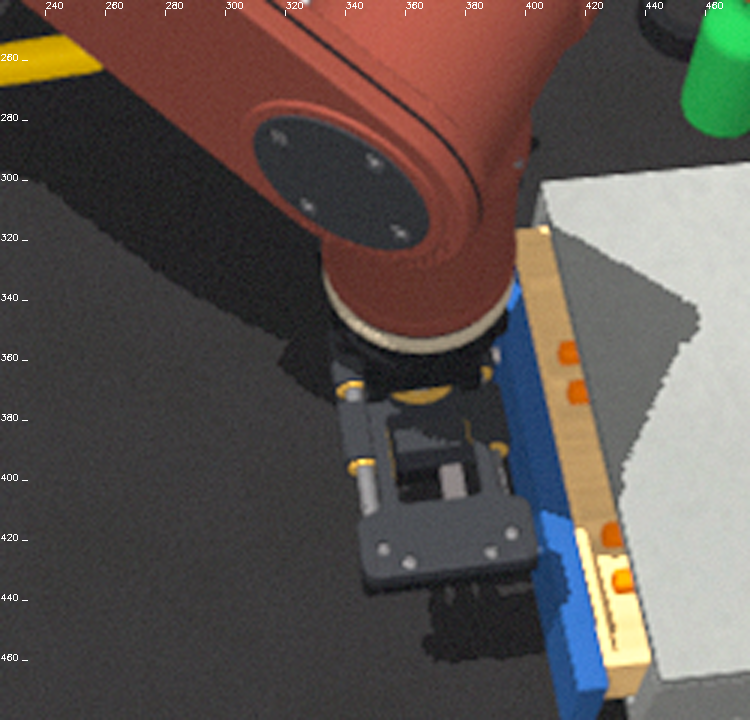

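Still a few centimetres open; continue slowly.

>>> {"method": "send_rows", "body": {
  "moves": [
    [0.1,0,-0.6,0],
    [0.05,0,-0.6,0],
    [0.05,0,-0.5,0],
    [0.05,0,-0.4,0],
    [0.05,0,-0.4,0]
  ]
}}

```text
clock: 30.57
tool_pos: [0.5828, -0.323, 0.0325]
orientation: [0.716, -0.016, -0.697, -0.016]
force: [-23.7, 1.3, 15.6]
width: 0.001
```

>>> {"method": "send_rows", "body": {
  "moves": [
    [0.05,0,-0.4,0],
    [0.05,0,-0.4,0],
    [0.05,0,-0.4,0]
  ]
}}

```text
clock: 30.82
tool_pos: [0.5822, -0.3231, 0.0307]
orientation: [-0.706, 0.014, 0.708, 0.019]
force: [-17.5, 2.7, 12.8]
width: 0.0006
```

>>> {"method": "send_rows", "body": {
  "moves": [
    [0,0,0.3,0],
    [0,0,1,0],
    [0,0,2,0],
    [-1,0,2.5,0],
    [-2,0,2.5,0],
    [-2.5,0,1,0],
    [-2.5,0,0.5,0],
    [-1,0,0,0]
  ]
}}

```text
clock: 31.48
tool_pos: [0.479, -0.317, 0.1191]
orientation: [-0.705, 0.013, 0.709, 0.021]
force: [0.3, -0.9, 0.3]
width: 0.0004
```

Run:
```python
from h import *
go(.5,-.323,.15,-3.1)
r=read_camera("side"); crop(r,"s15",275,220,525,480,3)
r=read_camera("wrist"); cv2.imwrite("pics/w15.png",r["image"][:,:,::-1])
```

```text
t31.48 pos [ 0.479  -0.317   0.1191] psi -2.8 w 0.4 tilt [-0.006  0.012 -1.   ] F [ 0.3 -0.9  0.3]
remaining cm [-3.11  0.46 -2.11] turn 0.3 rows>=0.9
```

View pics/s15.png

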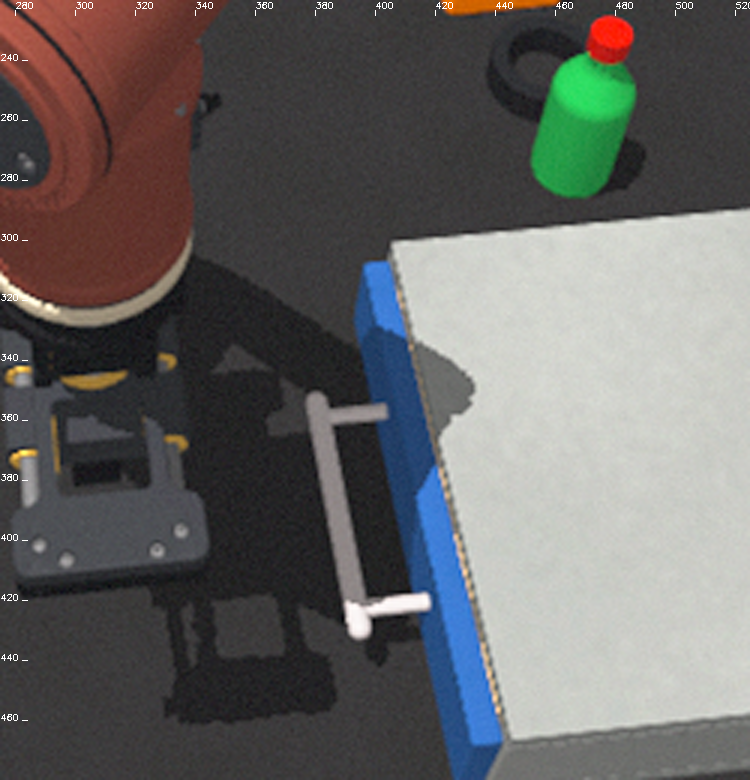

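View pics/w15.png

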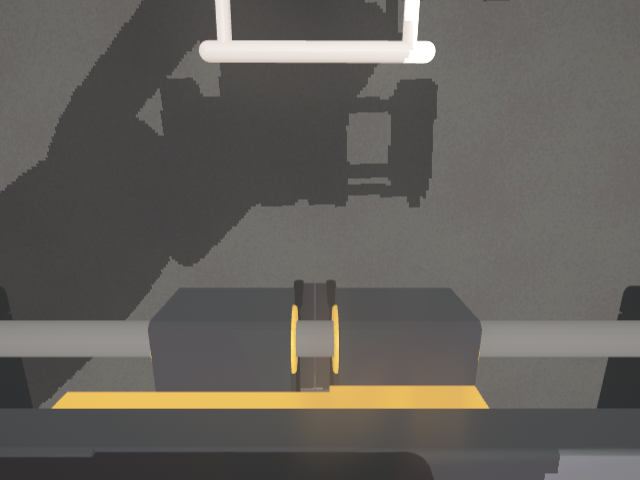

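>>> {"method": "send_rows", "body": {
  "moves": [
    [1,0,0,0],
    [2.5,0,0,0],
    [2.5,0,0,0],
    [1.8,0,0,0],
    [0,0,-1,0],
    [0,0,-1.5,0],
    [0,0,-1.5,0],
    [0,0,-1,0]
  ]
}}

```text
clock: 32.25
tool_pos: [0.5305, -0.3138, 0.0226]
orientation: [-0.702, 0.01, 0.712, 0.024]
force: [-0.5, -0.6, -0.5]
width: 0.0003
```

Run:
```python
from h import *
go(.5815,-.323,.035,-3.1)
r=read_camera("side"); crop(r,"s16",370,280,480,480,4)
```

```text
t32.25 pos [ 0.5305 -0.3138  0.0226] psi -2.7 w 0.3 tilt [-0.014  0.02  -1.   ] F [-0.5 -0.6 -0.5]
remaining cm [-1.33  0.65 -5.12] turn 0.4 rows>=1.3
```

View pics/s16.png

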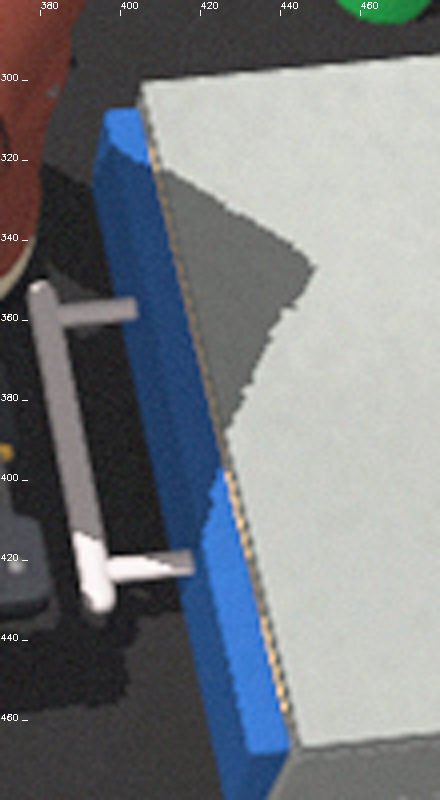

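>>> {"method": "send_rows", "body": {
  "moves": [
    [-0.8,0.3,-1,0],
    [-0.5,0.3,-1,0],
    [0,0,-1,0],
    [0,0,-0.8,0],
    [0,0,-0.5,0],
    [0,0,-0.3,0]
  ]
}}

```text
clock: 32.8
tool_pos: [0.581, -0.3188, 0.0289]
orientation: [-0.7, 0.007, 0.714, 0.024]
force: [0.1, -0.2, -0.1]
width: 0.0009
```

>>> {"method": "send_rows", "body": {
  "moves": [
    [0,0,-0.3,0],
    [0,0,-0.3,0],
    [0,0,-0.3,0]
  ]
}}

```text
clock: 33.05
tool_pos: [0.5816, -0.3187, 0.0278]
orientation: [-0.693, 0.005, 0.721, 0.025]
force: [-11.2, 1.5, 9.9]
width: 0.0006
```

Run:
```python
from h import *
go(.5815,-.323,.035,-3.1)
r=read_camera("side"); crop(r,"s17",370,280,480,480,4)
go(.5815,-.323,.035,-3.1)
```

```text
t33.05 pos [ 0.5816 -0.3187  0.0278] psi -2.5 w 0.6 tilt [-0.039  0.029 -0.999] F [-11.2   1.5   9.9]
remaining cm [-0.73  0.41  0.02] turn 0.6 rows>=0.2
t33.10 pos [ 0.5816 -0.3187  0.0278] psi -2.5 w 0.6 tilt [-0.04   0.029 -0.999] F [-13.3   0.3   8.9]
remaining cm [-0.73  0.41  0.02] turn 0.6 rows>=0.2
```

View pics/s17.png

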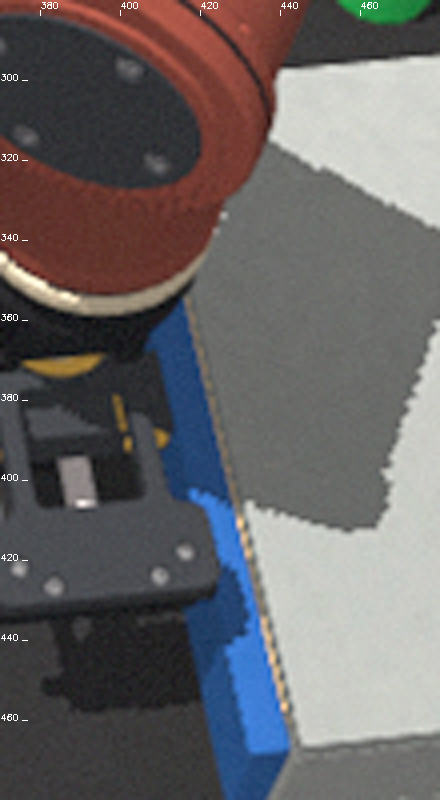

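>>> {"method": "send_rows", "body": {
  "moves": [
    [0,0,0.4,0],
    [0,0,1,0],
    [0,0,2,0],
    [-1,0,2.5,0],
    [-2,0,2.5,0],
    [-3,0,1,0],
    [-3,0,0,0],
    [-2,0,0,0]
  ]
}}

```text
clock: 33.77
tool_pos: [0.4807, -0.3128, 0.1353]
orientation: [-0.687, 0.001, 0.726, 0.029]
force: [0.4, -1.0, -0.2]
width: 0.0007
```

>>> {"method": "send_rows", "body": {
  "moves": [
    [-2,2,2,0],
    [-1,3,2,0],
    [0,3.5,1.5,0],
    [0,3.5,1.5,0],
    [0,3.5,1.5,0],
    [0,3,1,0],
    [0,1,0,0],
    [0,0,0,0]
  ]
}}

```text
clock: 34.43
tool_pos: [0.3765, -0.5135, 0.1732]
orientation: [-0.691, 0.003, 0.723, 0.024]
force: [0.2, 0.9, 0.6]
width: 0.0005
```

Run:
```python
from h import *
go(.5815,-.323,.035,-3.1)
r=read_camera("top"); cv2.imwrite("pics/t18.png",r["image"][:,:,::-1])
r=read_camera("side"); cv2.imwrite("pics/s18.png",r["image"][:,:,::-1]); crop(r,"s18c",370,280,480,480,4)
```

```text
t34.43 pos [ 0.3765 -0.5135  0.1732] psi -2.3 w 0.5 tilt [-0.045  0.03  -0.999] F [0.2 0.9 0.6]
remaining cm [ 13.45 -19.45 -20.36] turn 0.8 rows>=7.6
```

View pics/t18.png

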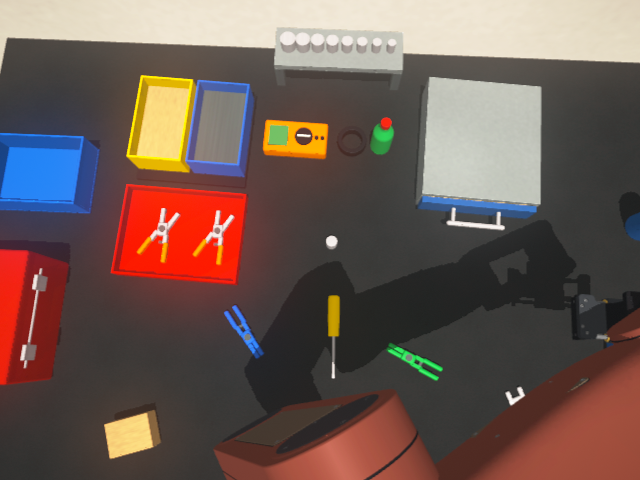

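View pics/s18.png

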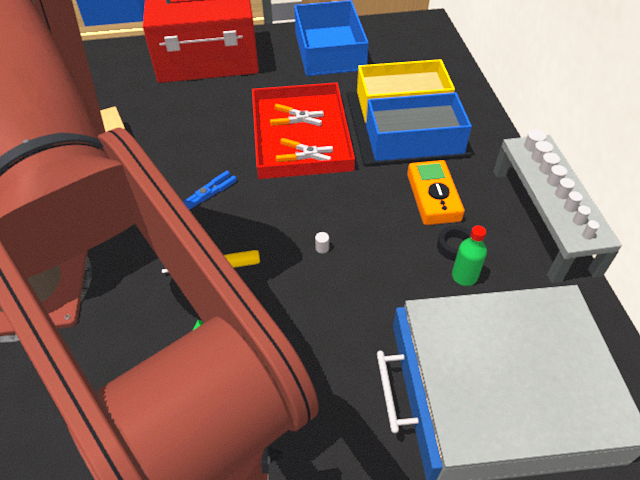

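View pics/s18c.png

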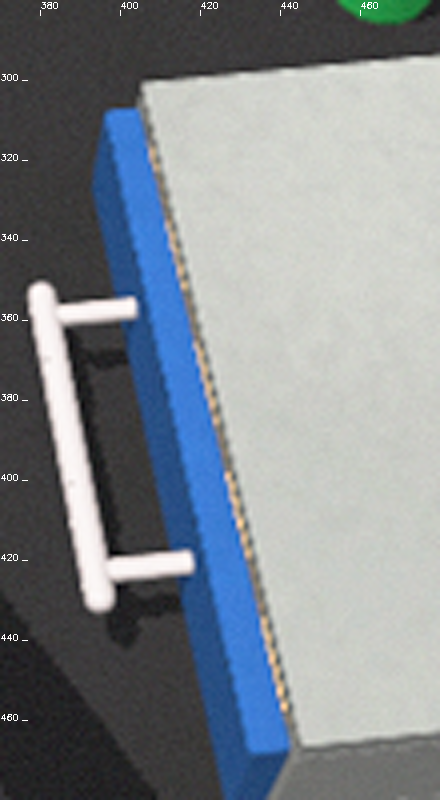

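```bash
python3 -c "
from h import *
print(sense()['qvel'].round(3),sense()['clock']); print(job_done())"
```

```text
[ 0.032 -0.014  0.021  0.008  0.006  0.002] 34.5333
the job is handed in; nothing more can be done
None
```

I sorted all four orange-gripped pliers and pushed the drawer shut, then handed the job in at about 34.5 s. The two open pliers are in the red tray, and the two shut ones are in the drawer.

**What the last checks showed**
- **Tray:** the final top and side pictures show both open pliers lying apart on the tray floor, with jaws still open.
- **Drawer contents:** a picture just before closing showed both pliers lying apart on the drawer floor, with jaws still shut. I can't see them now that it is closed.
- **Drawer closed:** two pushes stopped at the same spot, about 0.19 m in, with up to 24 N of resistance against roughly 1 N needed to move it. It did not spring back.
- **Bystanders:** the socket, screwdriver, tape, oil bottle, multimeter and the blue and green look-alikes look unmoved in the pictures. I judged this by eye.

**What was less clean**
- A light strip about 2 pixels wide (2–3 mm) still shows between the drawer front and the unit. It did not change on the second push, so I took it as part of the design.
- The second tray placement briefly pressed at about 30 N while held in the fingers, just before release.
- The tool drifted up to about 3° off vertical during the work, but each pair of pliers still looked flat after release.

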